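# Clip the condenser joint and bring up the receiver

### The arm

A 7-joint arm with a two-finger parallel gripper is mounted at the origin on the work surface. World frame = base frame: x ahead of the robot, y to its left, z up, the work surface at z = 0. Lengths are in m, angles in degrees, forces in N, time in s.
With the tool pointing down it reaches from about 0.4 to 0.925 m from the base axis. Payload 4.1 kg.
Tool frame: the origin (TCP) lies at the very end of the fingers, on their centre line; the grasp point (between the pads) lies 19 mm behind it; z points along the fingers, y is the direction in which the jaws open and shut (so a half turn about z gives the same grasp; the last joint's range is limited). The gripper opens to 85 mm and grips with 20 to 120 N. Pads are 22 mm wide; open, the fingers measure 114 mm over their backs; the gripper's body (76 mm by 85 mm) begins 54 mm behind the grasp point. The pads swing forward as they close: fully open they stand 13 mm farther back than shut.
Start: joints at [60.963, 22.827, 2.584, 88.041, -1.071, 69.15, -2.905], TCP at [0.258, -0.597, 0.193] pointing down, gripper open.
Joint ranges: [-161.44, 161.44], [-28.35, 127.94], [-78.24, 83.42], [0, 140.83], [-78.03, 258.03], [13.02, 114.36], [-168.23, 168.23]. Speed limits (degrees/s): [147.25, 147.25, 180, 180, 180, 180, 180].

### API

Orientations are given as a 3x3 rotation matrix whose columns are the frame's x, y, z axes.
In Python, from cell import bot, cams gives the robot as it stands.
- The arm moves only by the shell command python3 -m crank 'ROWS' [FORCE]. ROWS is JSON, a list of rows, each an object with "translation": the shift along the tool's x, y, z in units of 200 mm (1.0 is 200 mm), a list of three; "twist": the turn about the tool's z in units of 30 degrees (1.0 is 30 degrees); "grip": the gripper's target within -1 to 1 (shut at 1, half-way at 0, fully open at -1). In form: [{"translation": [tx, ty, tz], "twist": twist, "grip": grip}, ...]. A call has 1 to 20 rows; each row is the pose to reach, as a shift and turn from the pose commanded when the call began, along the tool's axes at that moment; what a row does not reach only later rows make up. A row lasts 1/12 s, in which the tool goes at most 41.7 mm and 7.16 degrees, less where a joint would pass 70% of its speed; a pose out of reach is approached as far as the arm can. A call with a number of a shift or a turn outside -1 to 1 is refused whole. A call with a gripper value outside its range is refused whole. The fingers move at their own pace and stop on an object; FORCE is the grip in N (left out, the last holds). Time passes only in rows, so rows that repeat a pose let the fingers close. It gives the time, the measured TCP pose, the force and the opening at its end, in the units of the state.
- bot.get_state(): the state, without advancing time (a new reading comes with each control period).
- cams.snapshot(name): name is "side" or "top"; returns a dict with "pixels" (420x560x3 uint8, blue, green, red), "fovy" (degrees; the focal length in pixels is half the picture's height over the tangent of half this angle, whatever the lens; pixels are square), "cx", "cy" (the principal point, pixels), "rvec" (rotation vector, rad) and "tvec" (3), from world to camera coordinates, as OpenCV has them. Camera axes: x right, y down, z forward; pixel columns grow to the right and rows downward; lengths in m; the calibration is good to about 2 mm. A picture is of the moment at which its call begins. There is no depth.
- bot.close_job(): hands the job in, once; it reports no verdict.
The state is a dict: "time_s": time; "q": joint angles; "joint_velocities": joint speeds; "effort": joint torques, N m; "ee_pos": TCP position; "tcp_rot": TCP orientation; "force": force on the tool from outside, world axes, zero at the start; "torque": the same for the moment, N m; "finger_gap": finger opening in m.
Only numpy, scipy, OpenCV 4.12 (cv2) and the standard library are available. Lean on these libraries where they do the work, as an engineer would, in place of code of your own. Each camera call takes 0.05 s, during which the arm holds its last target.

### The job

Get the still ready to run: take the loose green joint clip from the tray and push it squarely across the bare ground-glass joint at the top of the sloping condenser, narrow jaw on the head tube and wide jaw on the condenser's socket, until it snaps fully home and holds by itself; and turn the receiver carousel until the mouth of the one open flask stands centrally under the outlet. Be gentle with the glass, which gives in its sprung clamp as you push, and leave the other clip and the loose glassware, bottles and tools alone.

Things in the scene. Friction and masses are not known exactly. Their poses are not given: they have to be found in the camera images.
- clip: Green sprung plastic clip, 66 mm tall, standing on its feet in the tray, mouth down. Origin: between its feet, at the underside. x: along the bore, narrow jaw to wide jaw; y: across; z: from mouth to back (up now). On its back (a plate 26 by 30 mm, top at z = 42 mm) stands a thumb tab 8 mm thick in y, 22 mm long in x, up to z = 66 mm. Home: its axes parallel to condenser's.
- clip_bore (a point): Clip point, 18 mm above its origin: centre of the bore, at the point that must come to condenser's origin. Narrow jaw at x -15 to -10 mm from here (for the 20 mm tube), wide jaw at x +6 to +11 mm (for the 28 mm socket); 2 mm play along x. Jaws flare out below; each mouth is 3 mm narrower than its glass, so it snaps: 8 to 15 N, then it pulls itself home. A steady refusal: jaws on the rim.
- clip_wide_jaw (a point): Clip point on the bore axis in the middle of the wide jaw, 8.5 mm along the clip's x from clip_bore.
- clip_tab (a point): Clip point in the middle of the thumb tab, 35.5 mm above clip_bore and 2 mm towards the narrow jaw. The tab is meant for holding and pushing; the back plate starts 11.5 mm below this point.
- condenser: Glass: head tube, bare joint, condenser. Origin: rim centre, 300 mm up. x: downhill, 32 deg below level; y: level; z: square to the glass, up, 32 deg off vertical: push the clip along -z. Rim 34 mm wide, x -4 to 4; shoulder 25 mm, x -8 to -4; tube 20 mm above; socket 28 mm below. Sprung clamp: gives along -z 1 mm per 0.7 N, so sinks 12 to 20 mm before the clip snaps; 28 is too much.
- outlet (a point): Lower tip of the glass receiver bend at the condenser's low end, 128 mm above the bench, pointing down.
- carousel (a joint): Free-turning carousel, rad, counter-clockwise from above positive; 0 (or a full turn) has the open flask under the outlet. Starts 0.5 to 1.7 rad counter-clockwise of that, so it must turn clockwise. It stays where it is left (friction 0.03 N m).
- receiver_mouth (a point): Centre of the mouth (22 mm inside) of the open conical flask fixed in the carousel, 109 mm above the bench, 62 mm from the carousel axis. The two other flasks on the disc have red stoppers (top 115 mm above the bench).
- carousel_post (a point): Top of the post with the orange band: a 12 mm upright finger post on the carousel's rim, 98 mm from the axis, 40 mm tall, top 75 mm above the bench; it stands 60 deg counter-clockwise of the open flask. Two plain posts stand 120 deg away either side. Push a post sideways to turn the disc.
- carousel_axis (a point): Point on the carousel's upright axis at the disc's upper face, 35 mm above the bench. Disc: white, 212 mm across, 10 mm thick.
- still: The fixed still. Origin: on the bench straight below the bare joint; z up, y uphill towards the heating mantle (its axis 115 mm along y, 166 mm wide, top 185 mm up, dropping funnel above it to 480 mm). Carousel axis at y = -294 mm. Two stands on the +x side: rods at (130, 115) mm, 500 tall, and (125, -140) mm, 310 tall, with clamp rods to the glass.
- tray: White plastic tray, fixed, 95 by 150 mm, rim 14 mm high, floor 3 mm thick. Origin: underside centre. Holds the green clip and the small clip, in either place.
- small_clip: Smaller yellow clip, same pattern, 48 mm tall, for another joint; bystander. Origin: underside.
- beaker: Glass beaker, 70 mm wide, 85 mm tall; bystander. Origin: underside centre.
- amber_bottle: Amber bottle, 62 mm wide, 125 mm tall; bystander. Origin: underside centre.
- solvent_bottle: White plastic bottle with blue cap, 60 mm wide, 140 mm tall; bystander. Origin: underside centre.
- stopper: Loose glass stopper standing on its head, 28 mm wide, 40 mm tall; bystander. Origin: underside centre.
- conical_flask: Empty conical flask, 80 mm wide, 114 mm tall; bystander. Origin: underside centre.
- spatula: Steel spatula lying on the bench, 175 mm long; bystander. Origin: its middle, x along it.
Mind the look-alikes: they are no part of the job. There is more than one size of the clip; the one meant has the size given above.

How it is judged:
By the outcome, as a careful person would: the job done as asked, in the order asked, and still so for the second after the job is handed in, with the robot touching nothing.
It also fails if it takes over 66 s, if anything falls off the work surface, if the arm or the gripper's body presses on something with over 40 N, if the wrist force passes 120 N, or if a joint passes its speed limit or range.

## Working session

There is one attempt and no reset: what is moved stays moved. The work goes in short steps, Python scripts to look and compute and a shell command to move; the robot and the scene stay as the last step left them, time stands still between calls to the robot, and variables do not carry over. Pictures are saved under pics/ and viewed, and the job is handed in when it is done.

```bash
ls; mkdir -p pics
cat > h.py <<'E'
import numpy as np, cv2
from cell import bot, cams
def snap(n):
    s=cams.snapshot(n); return s
def cam(s):
    R=cv2.Rodrigues(np.array(s["rvec"],float))[0]; t=np.array(s["tvec"],float).ravel()
    f=210/np.tan(np.radians(s["fovy"])/2); return R,t,f,s["cx"],s["cy"]
def ray(s,u,v):
    R,t,f,cx,cy=cam(s); d=R.T@np.array([(u-cx)/f,(v-cy)/f,1]); return -R.T@t,d/np.linalg.norm(d)
def onz(s,u,v,z):
    o,d=ray(s,u,v); return o+d*(z-o[2])/d[2]
def proj(s,p):
    R,t,f,cx,cy=cam(s); q=R@np.array(p)+t; return np.array([cx+f*q[0]/q[2],cy+f*q[1]/q[2]])
def two(s1,a,s2,b):
    o1,d1=ray(s1,*a);o2,d2=ray(s2,*b)
    k=np.linalg.lstsq(np.c_[d1,-d2],o2-o1,rcond=None)[0]
    p=o1+d1*k[0];q=o2+d2*k[1]; return (p+q)/2,np.linalg.norm(p-q)
E
python3 - <<'E'
from h import *
import pickle
for n in("side","top"):
    s=snap(n); pickle.dump(s,open(n+"0.pkl","wb")); cv2.imwrite(f"pics/{n}0.png",s["pixels"])
    R,t,f,cx,cy=cam(s); print(n,-R.T@t,R[2],f,cx,cy)
st=bot.get_state(); print(st)
E
```

```text
pics
side [-0.36832367  0.83952473  0.90114503] [ 0.61911714 -0.61068146 -0.49372271] 546.1301501090511 287.33597542045976 204.66789250244108
top [ 0.28648688 -0.05128438  1.27614676] [ 0.1778209   0.03531479 -0.983429  ] 431.72274707131356 284.2131806818569 204.72500877233594
{'time_s': 0.1, 'q': array([60.96241277, 22.86908996,  2.58111009, 88.10514865, -1.07193538,
       69.150465  , -2.90585365]), 'joint_velocities': array([-0.01422056, -0.07869671,  0.01492414, -0.21347204,  0.04522595,
        0.0112378 , -0.04411436]), 'effort': array([ 4.31910739e-03, -4.76259649e+01,  1.37024805e+00, -2.54950261e+01,
        1.17688993e-02,  4.92005143e-03,  3.97918797e-06]), 'ee_pos': array([ 0.25755265, -0.59611796,  0.1920658 ]), 'tcp_rot': array([[ 9.17962726e-01,  3.96665838e-01, -8.03873606e-04],
       [ 3.96666635e-01, -9.17961409e-01,  1.55980212e-03],
       [-1.19204732e-04, -1.75071005e-03, -9.99998460e-01]]), 'force': array([-0.13893074, -0.30225699,  0.55809693]), 'torque': array([ 0.05417838, -0.01201799, -0.06141364]), 'finger_gap': 0.08563588279836527}
```

View pics/side0.png

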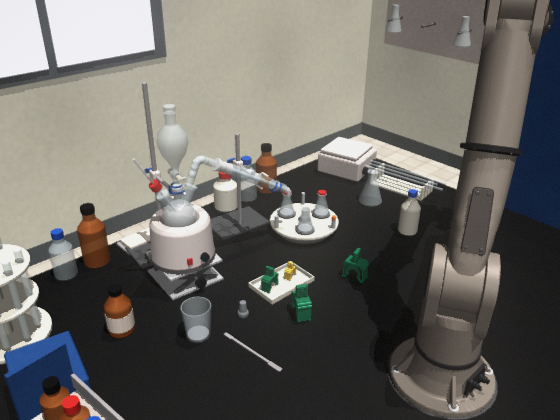

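View pics/top0.png

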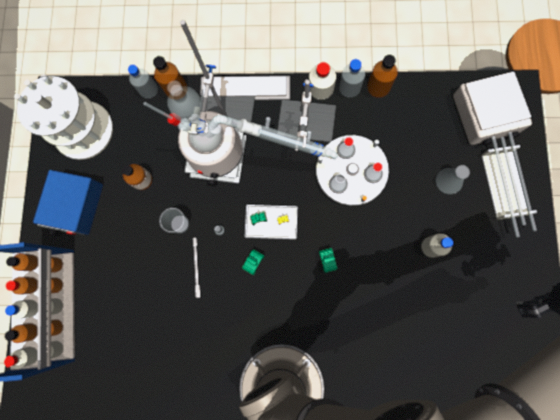

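Run:
```python
from h import *
a=cv2.imread("pics/side0.png");b=cv2.imread("pics/top0.png")
cv2.imwrite("pics/c1.png",cv2.resize(a[130:330,130:400],None,fx=2.9,fy=2.9,interpolation=cv2.INTER_CUBIC))
cv2.imwrite("pics/c2.png",cv2.resize(b[70:290,140:400],None,fx=2.7,fy=2.7,interpolation=cv2.INTER_CUBIC))
```

```text
(no output)
```

View pics/c1.png

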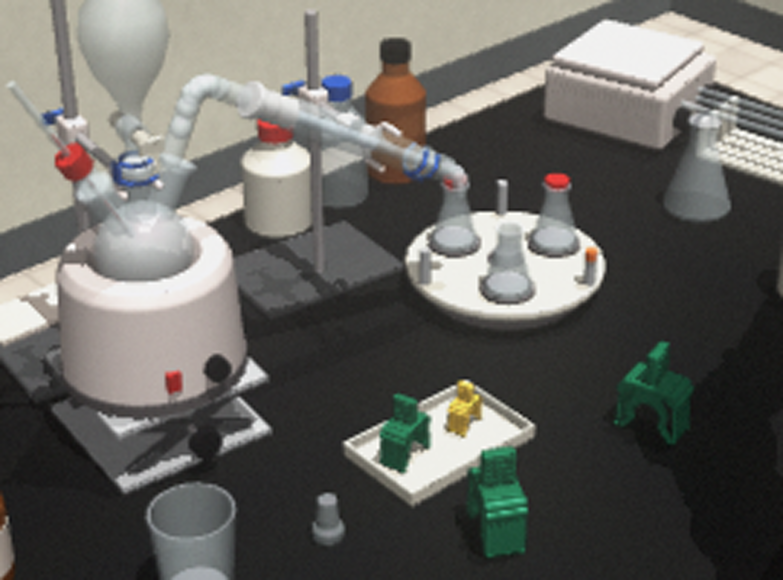

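View pics/c2.png

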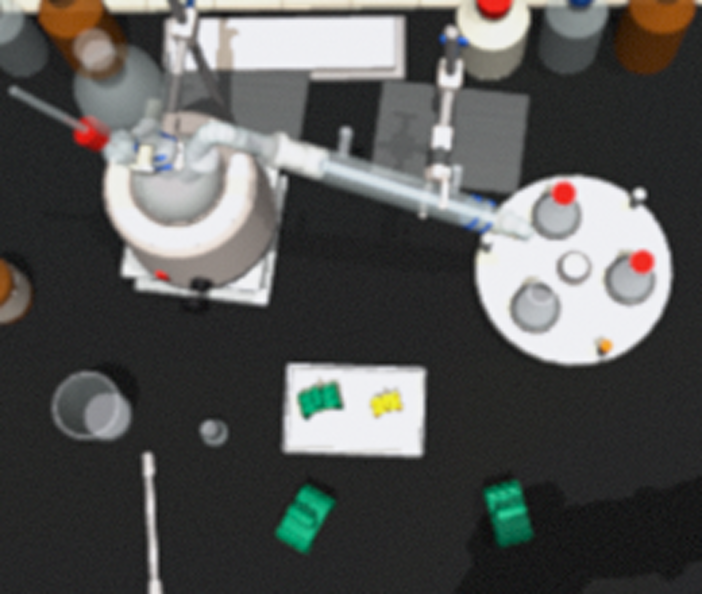

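Run:
```python
from h import *
import pickle
T=pickle.load(open("top0.pkl","rb"));S=pickle.load(open("side0.pkl","rb"))
a=S["pixels"];b=T["pixels"]
cv2.imwrite("pics/d1.png",cv2.resize(a[145:205,180:300],None,fx=6.6,fy=6.6,interpolation=cv2.INTER_CUBIC))
cv2.imwrite("pics/d2.png",cv2.resize(b[100:170,200:340],None,fx=5.7,fy=5.7,interpolation=cv2.INTER_CUBIC))
cv2.imwrite("pics/d3.png",cv2.resize(b[195:285,235:345],None,fx=6.5,fy=6.5,interpolation=cv2.INTER_CUBIC))
cv2.imwrite("pics/d4.png",cv2.resize(a[245:330,235:375],None,fx=5.7,fy=5.7,interpolation=cv2.INTER_CUBIC))
# disc circle top
h=cv2.cvtColor(b,cv2.COLOR_BGR2HSV)
m=((h[...,2]>150)&(h[...,1]<60)).astype(np.uint8)
m[:,:310]=0;m[:130]=0;m[:,395:]=0;m[215:]=0
c=max(cv2.findContours(m,0,cv2.CHAIN_APPROX_NONE)[0],key=cv2.contourArea)
c=cv2.convexHull(c)[:,0].astype(float)
P=np.array([onz(T,u,v,.035)[:2] for u,v in c])
for _ in range(6):
    A=np.c_[2*P,np.ones(len(P))];x=np.linalg.lstsq(A,(P**2).sum(1),rcond=None)[0];r=np.sqrt(x[2]+x[:2]@x[:2])
    e=np.hypot(*(P-x[:2]).T)-r;P=P[np.abs(e)<max(.002,1.5*e.std())]
print("disc",x[:2],r,len(P))
# tray
m=((h[...,2]>150)&(h[...,1]<60)).astype(np.uint8)[195:250,235:310]
c=max(cv2.findContours(m,0,cv2.CHAIN_APPROX_NONE)[0],key=cv2.contourArea)+[235,195]
bx=cv2.boxPoints(cv2.minAreaRect(c));print("tray",[onz(T,u,v,.014).round(4) for u,v in bx])
# colours blobs
def blobs(s,hue,name,lo=80,mn=6):
    h=cv2.cvtColor(s["pixels"],cv2.COLOR_BGR2HSV);m=((abs(h[...,0].astype(int)-hue)<10)&(h[...,1]>lo)&(h[...,2]>50)).astype(np.uint8)
    n,l,st,ce=cv2.connectedComponentsWithStats(m)
    for i in range(1,n):
        if st[i,4]>=mn:print(name,st[i],ce[i].round(1))
for s,n in((T,"top"),(S,"side")):
    blobs(s,75,n+" green");blobs(s,27,n+" yellow",120);blobs(s,14,n+" orange",170)
```

```text
disc [ 0.61721251 -0.205916  ] 0.1057925960972919 30
tray [array([0.4189, 0.1102, 0.014 ]), array([0.5157, 0.1093, 0.014 ]), array([ 0.5106, -0.0433,  0.014 ]), array([ 0.4143, -0.0403,  0.014 ])]
top green [251 212  16  13 129] [257.9 217.4]
top green [319 247  19  26 328] [327.9 259.4]
top green [241 249  24  27 349] [252.3 261.8]
top yellow [278 216  11   8  62] [282.6 219.1]
top orange [534  21  12  16  49] [538.6  27.1]
top orange [544  20   9   4  15] [548.1  21.4]
top orange [531  23   4   4   6] [532.2  24.5]
top orange [556  22   4   4   7] [558.  23.]
top orange [549  28   6   5  10] [551.5  30.3]
top orange [516  30   4   6   8] [517.8  32.5]
top orange [521  30   3   7  10] [521.9  33. ]
top orange [526  30   8   6  12] [529.8  32.8]
top orange [534  37   5   9  16] [536.4  41. ]
top orange [510  38   5   5  10] [512.   40.2]
top orange [553  39   7   9  21] [556.5  43. ]
top orange [546  41   4   3   7] [548.  42.]
top orange [508  44   4   8  14] [508.9  47.3]
top orange [543  44   4   4   8] [544.1  45.5]
top orange [536  46   4   6  11] [537.1  48.8]
top orange [554  
[... 745 characters left out ...]
 [ 13 255  24  15 265] [ 25.5 262.4]
top orange [ 52 258   9  13  98] [ 55.6 264.4]
top orange [ 12 278  24  15 266] [ 24.9 285.2]
top orange [ 52 279  10  13 103] [ 55.7 285. ]
top orange [ 52 321  10  14 105] [ 55.7 327.3]
top orange [ 13 325  23  17 286] [ 24.7 332.6]
side green [342 247  27  36 402] [355.1 263.4]
side green [261 265  17  28 277] [268.5 278.5]
side green [291 284  21  38 575] [301.9 302.8]
side yellow [285 261  11  19 131] [289.4 270.2]
side orange [ 78 217  32  51 984] [ 92.7 242.9]
side orange [332 216   3   4   8] [333.2 217.6]
side orange [104 294  27  25 517] [117.1 306.3]
side orange [109 327  26  11  82] [122.1 333.8]
side orange [ 40 387  49  33 817] [ 59.5 406.9]
```

View pics/d1.png

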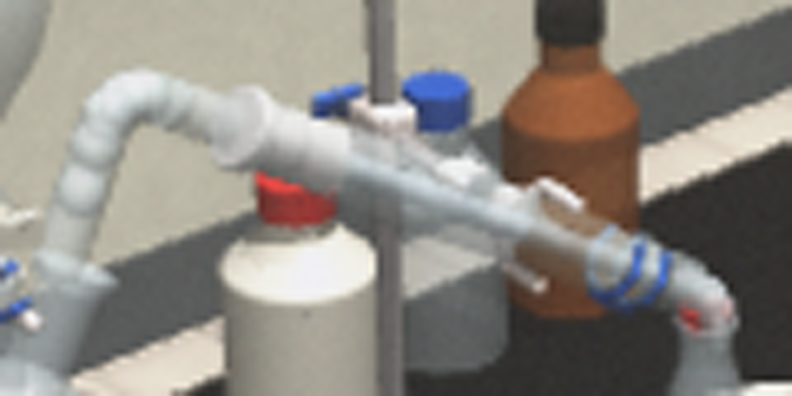

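View pics/d2.png

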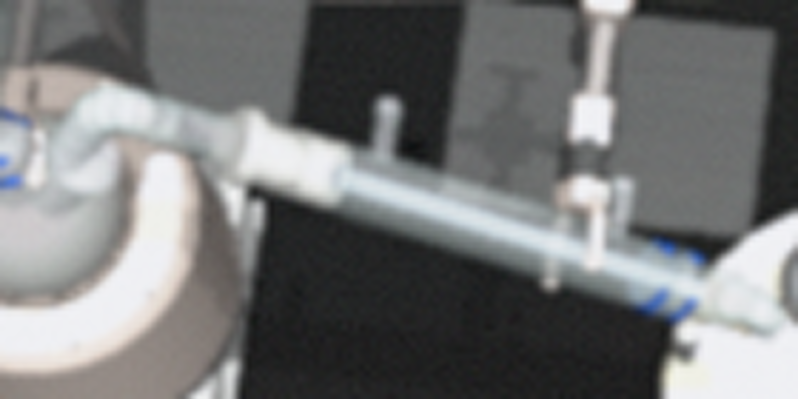

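View pics/d3.png

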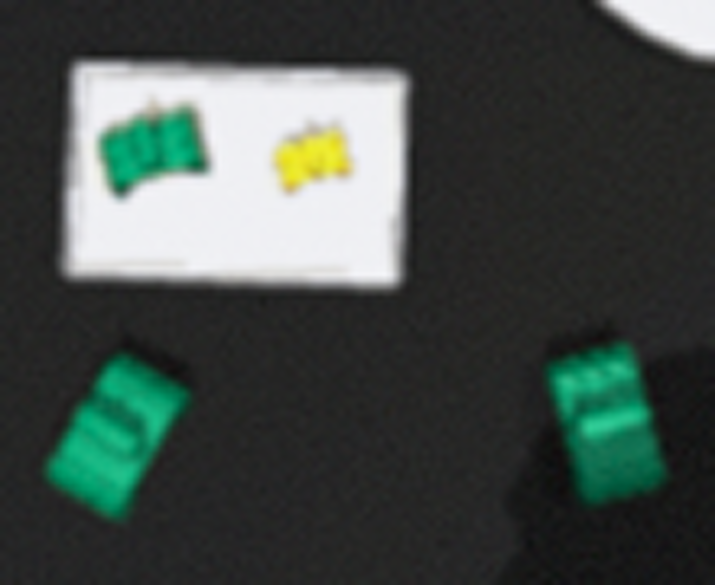

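View pics/d4.png

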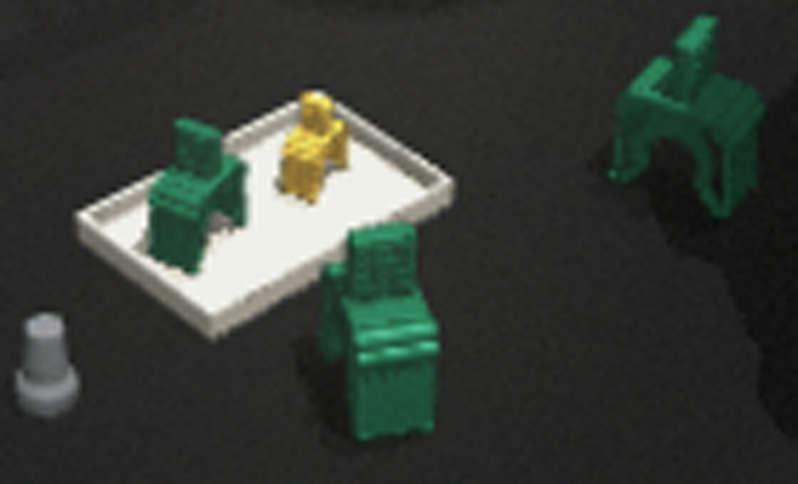

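Run:
```python
from h import *
import pickle
T=pickle.load(open("top0.pkl","rb"));S=pickle.load(open("side0.pkl","rb"))
a=S["pixels"];b=T["pixels"]
A=cv2.resize(a[258:300,250:302],None,fx=15,fy=13,interpolation=cv2.INTER_CUBIC)
B=cv2.resize(b[205:230,245:295],None,fx=15,fy=15,interpolation=cv2.INTER_CUBIC)
cv2.imwrite("pics/e1.png",np.clip(A*1.5,0,255).astype(np.uint8));cv2.imwrite("pics/e2.png",B)
```

```text
(no output)
```

View pics/e1.png

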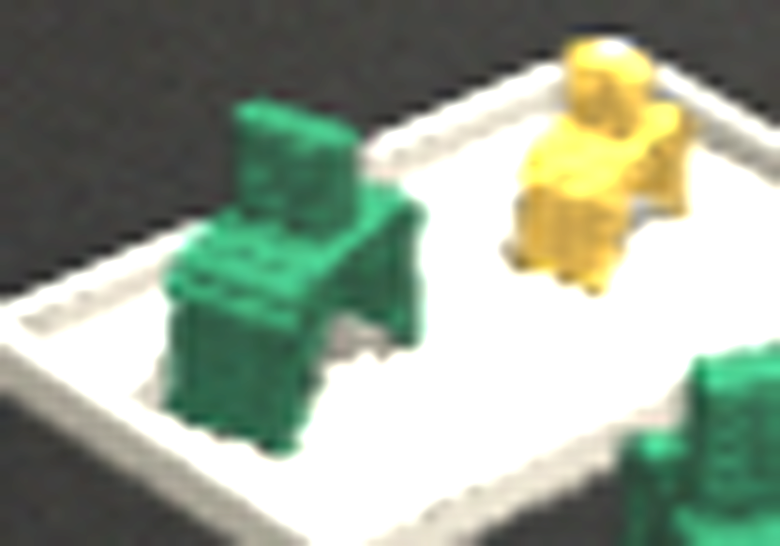

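View pics/e2.png

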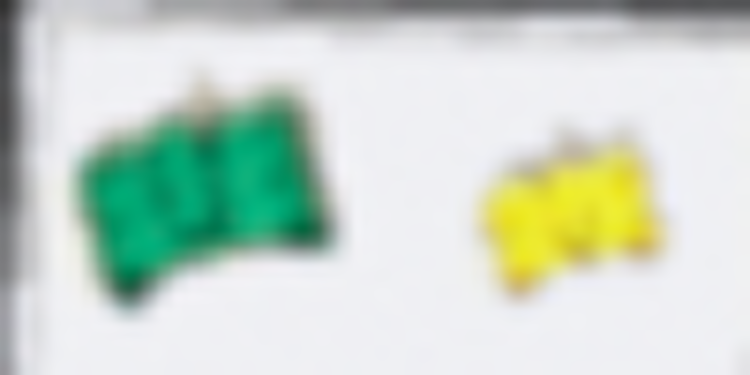

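Run:
```python
from h import *
import pickle
T=pickle.load(open("top0.pkl","rb"));S=pickle.load(open("side0.pkl","rb"))
print("side tab top L,R (z.069)")
for u,v in((240,100),(355,130)): print(onz(S,250+u/15-.5,258+v/13-.5,.069).round(4))
print("top tab top pts")
for u,v in((150,115),(195,110),(180,240),(175,175)): print(onz(T,245+u/15-.5,205+v/15-.5,.069).round(4))
print("top plate corners z.045")
for u,v in((85,165),(290,90),(120,290),(325,240)): print(onz(T,245+u/15-.5,205+v/15-.5,.045).round(4))
print("plate side corners .045")
for u,v in((170,275),(300,315),(420,205)): print(onz(S,250+u/15-.5,258+v/13-.5,.045).round(4))
print("feet z.003 side")
for u,v in((170,410),(295,450),(415,345)): print(onz(S,250+u/15-.5,258+v/13-.5,.003).round(4))
print("feet top z.003");
for u,v in((130,300),(330,240)): print(onz(T,245+u/15-.5,205+v/15-.5,.003).round(4))
# glass
def d1(u,v):return (180+u/6.6-.5,145+v/6.6-.5)
def d2(u,v):return (200+u/5.7-.5,100+v/5.7-.5)
# rim: side (245,127) ; top (245,148)
for n,a,b in(("rim",(240,128),(245,148)),("socket end",(335,165),(338,180)),("outlet",(712,322),(770,325)),("bend start",(600,270),(650,285))):
    print(n,two(S,d1(*a),T,d2(*b)))
print("orange", two(S,(333.2,217.6),T,(363.9,197.9)))
print("orange onz.072", onz(T,363.9,197.9,.072), onz(S,333.2,217.6,.071))
# open flask mouth in crops c1 (510,232)/2.9+130 ; c2 (541,292)/2.7
print("mouth",two(S,(130+510/2.9,130+232/2.9),T,(140+541/2.7,70+290/2.7)))
print("mouth top@.109",onz(T,140+541/2.7,70+290/2.7,.109))
```

```text
side tab top L,R (z.069)
[0.4863 0.0718 0.069 ]
[0.4655 0.0642 0.069 ]
top tab top pts
[0.4834 0.0764 0.069 ]
[0.4844 0.0679 0.069 ]
[0.4595 0.0704 0.069 ]
[0.4719 0.0715 0.069 ]
top plate corners z.045
[0.4776 0.0914 0.045 ]
[0.4922 0.0519 0.045 ]
[0.4532 0.0842 0.045 ]
[0.4629 0.0448 0.045 ]
plate side corners .045
[0.4758 0.0976 0.045 ]
[0.4512 0.09   0.045 ]
[0.4633 0.0507 0.045 ]
feet z.003 side
[0.484  0.0908 0.003 ]
[0.4598 0.0834 0.003 ]
[0.4703 0.0451 0.003 ]
feet top z.003
[0.4569 0.0868 0.003 ]
[0.469  0.0471 0.003 ]
rim (array([0.65606953, 0.08519344, 0.30151044]), np.float64(0.00309545526783703))
socket end (array([0.64935052, 0.04717729, 0.2763457 ]), np.float64(0.0006517851053767501))
outlet (array([ 0.62605507, -0.14475667,  0.14423085]), np.float64(0.005932755975705188))
bend start (array([ 0.63332926, -0.08576431,  0.18771775]), np.float64(0.00807263003008145))
orange (array([ 0.52397417, -0.23301952,  0.07147814]), np.float64(0.0010736823478952027))
orange onz.072 [ 0.52344036 -0.23326247  0.072     ] [ 0.52494977 -0.23335456  0.071     ]
mouth (array([ 0.57493322, -0.16577086,  0.10247211]), np.float64(0.0019407785200618957))
mouth top@.109 [ 0.57410583 -0.16454716  0.109     ]
```

Run:
```python
from h import *
import pickle
T=pickle.load(open("top0.pkl","rb"));S=pickle.load(open("side0.pkl","rb"))
a=S["pixels"];b=T["pixels"]
A=cv2.resize(a[150:180,200:250],None,fx=16,fy=16,interpolation=cv2.INTER_CUBIC)
B=cv2.resize(b[105:145,225:275],None,fx=15,fy=15,interpolation=cv2.INTER_CUBIC)
A=np.clip((A.astype(float)-90)*1.6,0,255).astype(np.uint8)
cv2.imwrite("pics/f1.png",A);cv2.imwrite("pics/f2.png",B)
# predicted rim circles
c=np.array([.6172,-.2059,0]);u=np.array([.133,.991,0]);u/=np.linalg.norm(u)
O=c+.294*u;O[2]=.3;x=-np.cos(np.radians(32))*u+[0,0,-np.sin(np.radians(32))];y=np.cross([0,0,1],-u)
z=np.cross(x,y);print(O,x,y,z)
for xs,r in((-4,17),(4,17),(-4,12.5),(-8,12.5)):
  for th in range(0,360,5):
    p=O+x*xs/1000+r/1000*(np.cos(np.radians(th))*y+np.sin(np.radians(th))*z)
    q=(proj(S,p)-[200,150]+.5)*16;cv2.circle(A,tuple(int(k) for k in q),2,(0,0,255) if xs==-4 else (255,0,0),-1)
    q=(proj(T,p)-[225,105]+.5)*15;cv2.circle(B,tuple(int(k) for k in q),2,(0,0,255) if xs==-4 else (255,0,0),-1)
cv2.imwrite("pics/f1o.png",A);cv2.imwrite("pics/f2o.png",B)
```

```text
[0.6563065  0.08548751 0.3       ] [-0.11280337 -0.84051233 -0.52991926] [ 0.99111398 -0.1330153   0.        ] [-0.07048737 -0.52521039  0.8480481 ]
```

View pics/f1.png

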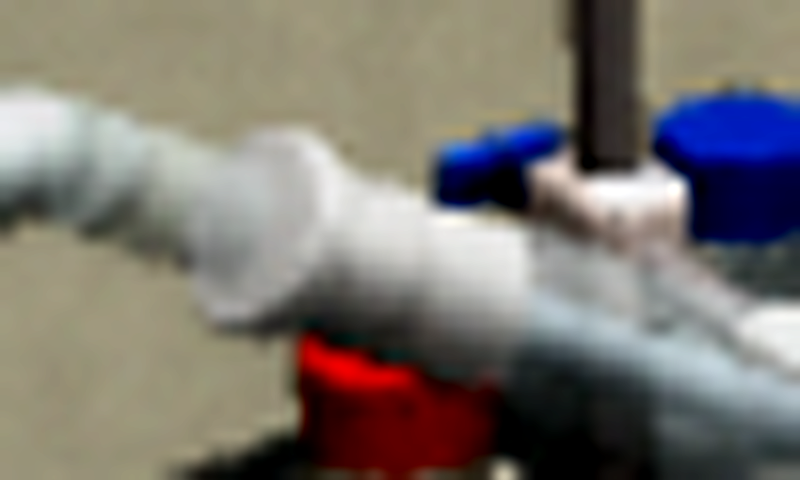

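View pics/f1o.png

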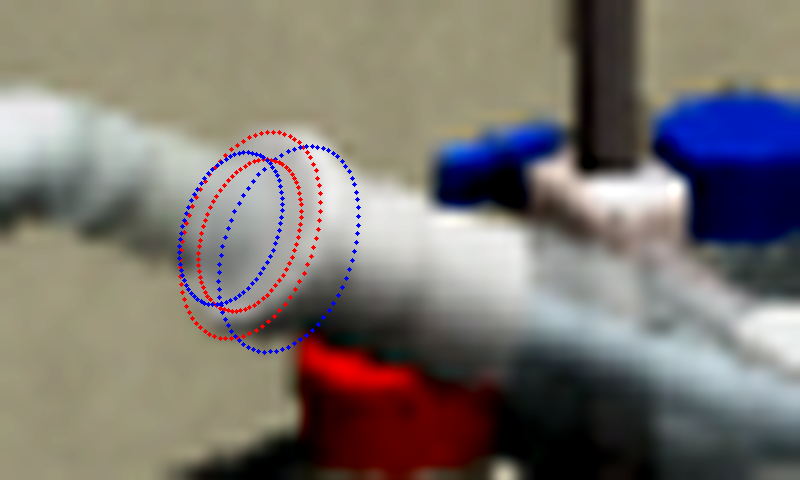

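View pics/f2.png

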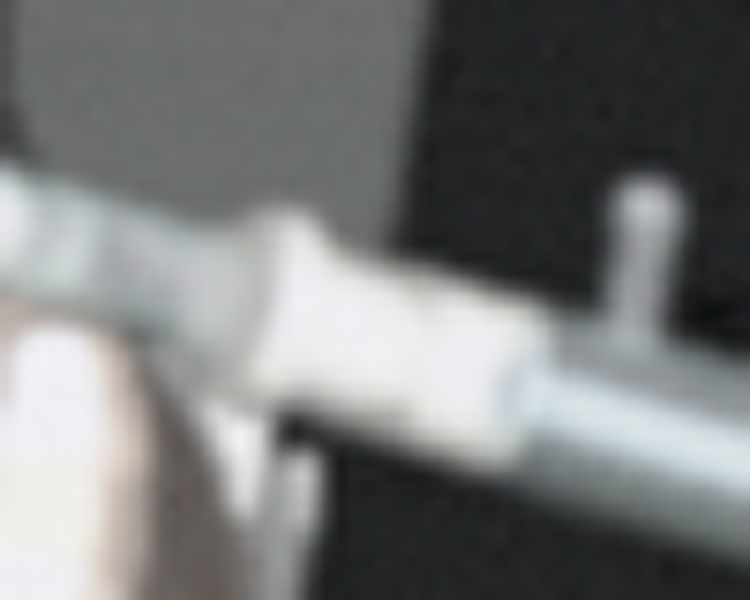

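View pics/f2o.png

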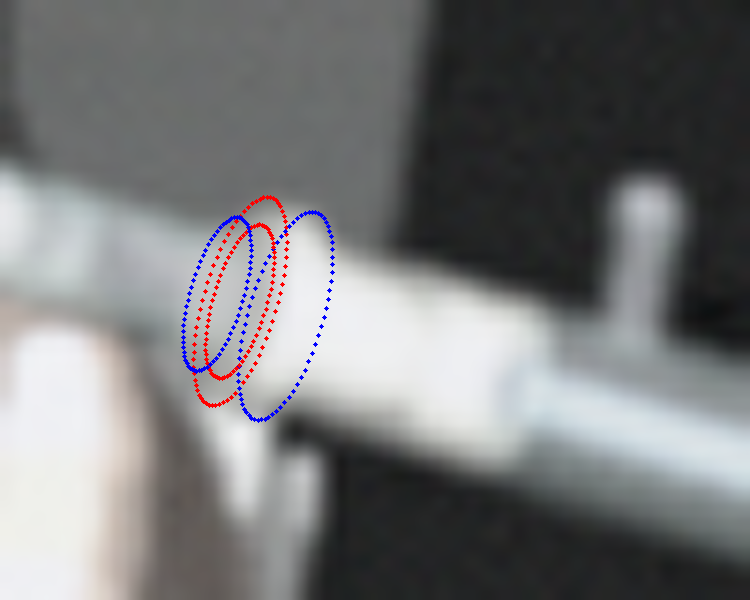

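```bash
cat >> h.py <<'E'
def plan(target,yaw=None):
    s=bot.get_state();R=np.array(s["tcp_rot"]);p=np.array(s["ee_pos"])
    d=R.T@(np.array(target)-p)/.2
    y=np.degrees(np.arctan2(R[1,0],R[0,0]))
    tw=None if yaw is None else -(((yaw-y)+180)%360-180)/30
    print("t",round(s["time_s"],2),"pos",p.round(4),"yaw",round(y,2),"tilt",R[:,2].round(4),"F",np.round(s["force"],2),"gap",round(s["finger_gap"],4),"q",np.round(s["q"],1))
    print("   shift units",d.round(4),"twist",None if tw is None else round(tw,3))
E
python3 -m crank '[{"translation":[0.2,-0.2,-0.4],"twist":0,"grip":0.4},{"translation":[0.4,-0.4,-0.5],"twist":0,"grip":0.4},{"translation":[0.6,-0.6,-0.5],"twist":0.1,"grip":0.4},{"translation":[0.77,-0.87,-0.5],"twist":0.2,"grip":0.4},{"translation":[0.77,-0.87,-0.5],"twist":0.2,"grip":0.4},{"translation":[0.77,-0.87,-0.5],"twist":0.2,"grip":0.4},{"translation":[0.77,-0.87,-0.5],"twist":0.2,"grip":0.4},{"translation":[0.77,-0.87,-0.5],"twist":0.2,"grip":0.4}]' 20
python3 -c "
from h import *
plan([.474,.069,.2],17.5)"
```

```text
time_s: 0.77
ee_pos: [0.3326, -0.372, 0.2941]
tcp_rot: [[0.952, 0.306, 0.002], [0.306, -0.952, -0.0], [0.002, 0.001, -1.0]]
force: [0.5, -0.3, 0.2]
finger_gap: 0.0259
t 0.77 pos [ 0.3326 -0.372   0.2941] yaw 17.8 tilt [ 2.1e-03 -1.0e-04 -1.0e+00] F [ 0.47 -0.31  0.23] gap 0.0259 q [ 46.6   3.6  -3.4  99.5   0.1  76.8 -29.1]
   shift units [ 1.3459 -1.8837  0.4718] twist 0.01
```

```bash
R='x'; python3 -m crank '[{"translation":[0.67,-0.94,0],"twist":0,"grip":0.4},{"translation":[0.67,-0.94,0],"twist":0,"grip":0.4},{"translation":[0.67,-0.94,0],"twist":0,"grip":0.4},{"translation":[0.67,-0.94,0],"twist":0,"grip":0.4},{"translation":[0.67,-0.94,0],"twist":0,"grip":0.4},{"translation":[0.67,-0.94,0],"twist":0,"grip":0.4}]'
python3 -m crank '[{"translation":[0.67,-0.94,0.2],"twist":0,"grip":0.4},{"translation":[0.67,-0.94,0.2],"twist":0,"grip":0.4},{"translation":[0.67,-0.94,0.2],"twist":0,"grip":0.4},{"translation":[0.67,-0.94,0.2],"twist":0,"grip":0.4},{"translation":[0.67,-0.94,0.2],"twist":0,"grip":0.4},{"translation":[0.67,-0.94,0.2],"twist":0,"grip":0.4},{"translation":[0.67,-0.94,0.2],"twist":0,"grip":0.4},{"translation":[0.67,-0.94,0.2],"twist":0,"grip":0.4}]'
python3 -c "
from h import *
plan([.474,.069,.11],17.5)"
```

```text
time_s: 1.27
ee_pos: [0.403, -0.1527, 0.2927]
tcp_rot: [[0.953, 0.302, 0.0], [0.302, -0.953, 0.001], [0.001, -0.001, -1.0]]
force: [0.1, 0.5, 0.2]
finger_gap: 0.0256
time_s: 1.93
ee_pos: [0.4739, 0.0629, 0.252]
tcp_rot: [[0.954, 0.3, -0.002], [0.3, -0.954, -0.0], [-0.002, -0.001, -1.0]]
force: [-0.7, -0.9, -0.3]
finger_gap: 0.0256
t 1.93 pos [0.4739 0.0629 0.252 ] yaw 17.47 tilt [-0.0018 -0.     -1.    ] F [-0.72 -0.94 -0.34] gap 0.0256 q [ 18.8   3.8 -32.9 105.    2.1  71.9 -87.3]
   shift units [ 0.0107 -0.0285  0.7102] twist -0.001
```

```bash
python3 -m crank '[{"translation":[0.01,-0.03,0.2],"twist":0,"grip":0.4},{"translation":[0.01,-0.03,0.4],"twist":0,"grip":0.4},{"translation":[0.01,-0.03,0.6],"twist":0,"grip":0.4},{"translation":[0.01,-0.03,0.7],"twist":0,"grip":0.4},{"translation":[0.01,-0.03,0.7],"twist":0,"grip":0.4},{"translation":[0.01,-0.03,0.7],"twist":0,"grip":0.4}]'
python3 - <<'E'
from h import *
plan([.474,.069,.05],17.5)
S=snap("side");T=snap("top")
A=cv2.resize(S["pixels"][220:310,230:330],None,fx=6.5,fy=6.5,interpolation=cv2.INTER_CUBIC)
B=cv2.resize(T["pixels"][170:260,220:320],None,fx=6.5,fy=6.5,interpolation=cv2.INTER_CUBIC)
cv2.imwrite("pics/g1.png",np.clip(A*1.5,0,255).astype(np.uint8));cv2.imwrite("pics/g2.png",B)
E
```

```text
time_s: 2.43
ee_pos: [0.4735, 0.0669, 0.1125]
tcp_rot: [[0.955, 0.295, -0.002], [0.295, -0.955, -0.001], [-0.002, 0.0, -1.0]]
force: [1.2, 0.3, 0.8]
finger_gap: 0.0258
t 2.43 pos [0.4735 0.0669 0.1125] yaw 17.18 tilt [-2.1e-03 -9.0e-04 -1.0e+00] F [1.24 0.26 0.84] gap 0.0258 q [ 16.3  12.1 -33.1 115.4   8.1  54.8 -93.7]
   shift units [ 0.006  -0.0093  0.3123] twist -0.011
```

View pics/g1.png

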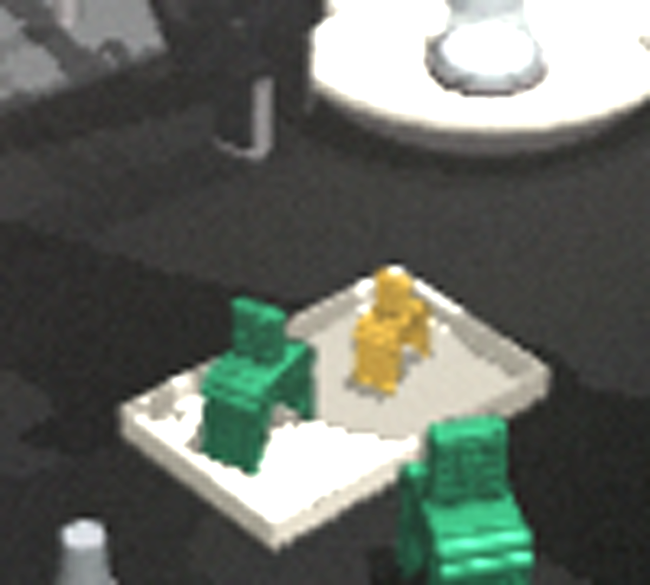

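View pics/g2.png

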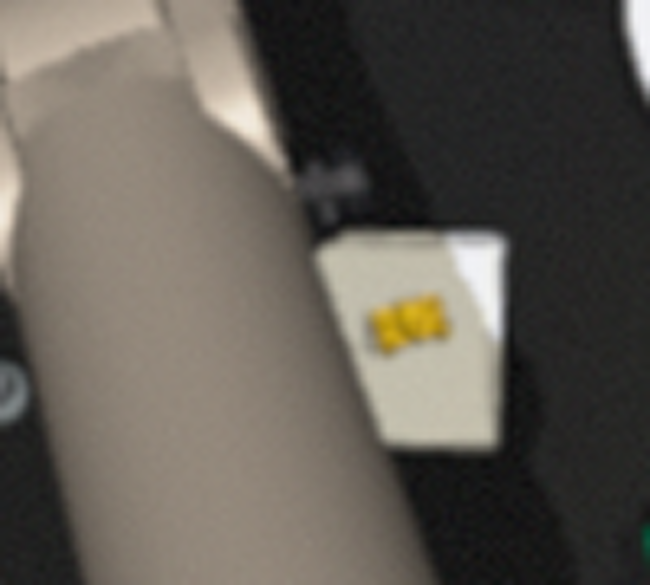

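Run:
```python
from h import *
import pickle
S=snap("side"); p=bot.get_state()["ee_pos"]; print(proj(S,p), proj(S,[.474,.069,.069]))
cv2.imwrite("pics/g3.png",S["pixels"])
```

```text
[269.09094396 251.61738822] [269.53282075 266.81773498]
```

View pics/g3.png

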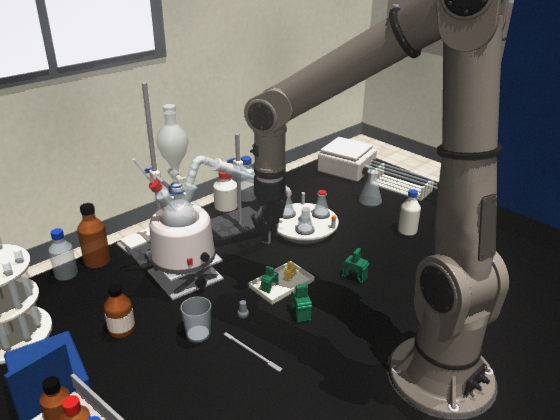

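```bash
python3 -m crank '[{"translation":[0.005,-0.01,0.1],"twist":0,"grip":0.4},{"translation":[0.005,-0.01,0.2],"twist":0,"grip":0.4},{"translation":[0.005,-0.01,0.3],"twist":0,"grip":0.4},{"translation":[0.005,-0.01,0.3],"twist":0,"grip":0.4},{"translation":[0.005,-0.01,0.3],"twist":0,"grip":0.4},{"translation":[0.005,-0.01,0.3],"twist":0,"grip":0.4}]'
python3 - <<'E'
from h import *
plan([.474,.069,.053],17.5)
S=snap("side")
A=cv2.resize(S["pixels"][220:310,230:330],None,fx=6.5,fy=6.5,interpolation=cv2.INTER_CUBIC)
cv2.imwrite("pics/g4.png",np.clip(A*1.8,0,255).astype(np.uint8))
E
```

```text
time_s: 3.08
ee_pos: [0.4759, 0.0717, 0.0548]
tcp_rot: [[0.954, 0.298, 0.003], [0.298, -0.955, 0.0], [0.003, 0.001, -1.0]]
force: [0.4, -0.4, -0.1]
finger_gap: 0.0255
t 3.08 pos [0.4759 0.0717 0.0548] yaw 17.35 tilt [ 3.4e-03  2.0e-04 -1.0e+00] F [ 0.39 -0.39 -0.09] gap 0.0255 q [ 14.2  17.1 -32.2 118.3  12.3  47.6 -97.8]
   shift units [-0.0131  0.01    0.009 ] twist -0.005
```

View pics/g4.png

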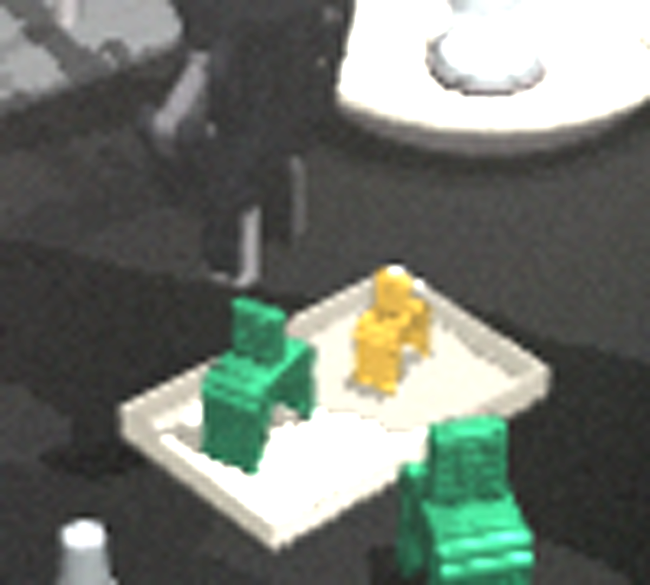

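Run:
```python
from h import *
S=snap("side"); st=bot.get_state();p=st["ee_pos"]; R=st["tcp_rot"]
print(p,proj(S,p))
for z in(.055,.06,.065,.07,.08,.09): print(z,onz(S,271,259,z).round(4))
for sgn in(-1,1): print(proj(S,p+R[:,1]*sgn*.02), proj(S,p+R[:,1]*sgn*.02-R[:,2]*.01))
```

```text
[0.47588772 0.07170733 0.05479886] [268.26974819 271.39914145]
0.055 [0.5115 0.0294 0.055 ]
0.06 [0.5063 0.0342 0.06  ]
0.065 [0.5011 0.039  0.065 ]
0.07 [0.4959 0.0438 0.07  ]
0.08 [0.4855 0.0533 0.08  ]
0.09 [0.4751 0.0629 0.09  ]
[264.31743168 275.48956508] [264.30510911 272.32907643]
[272.13695273 267.3968039 ] [272.15220796 264.27634729]
```

Run:
```python
from h import *
S=snap("side")
A=cv2.resize(S["pixels"][190:300,220:330],None,fx=7,fy=5.4,interpolation=cv2.INTER_CUBIC)
A=cv2.resize(S["pixels"][190:300,220:330],None,fx=5.4,fy=5.4,interpolation=cv2.INTER_CUBIC)
cv2.imwrite("pics/g5.png",np.clip(255*(A/255.)**.45,0,255).astype(np.uint8))
```

```text
(no output)
```

View pics/g5.png

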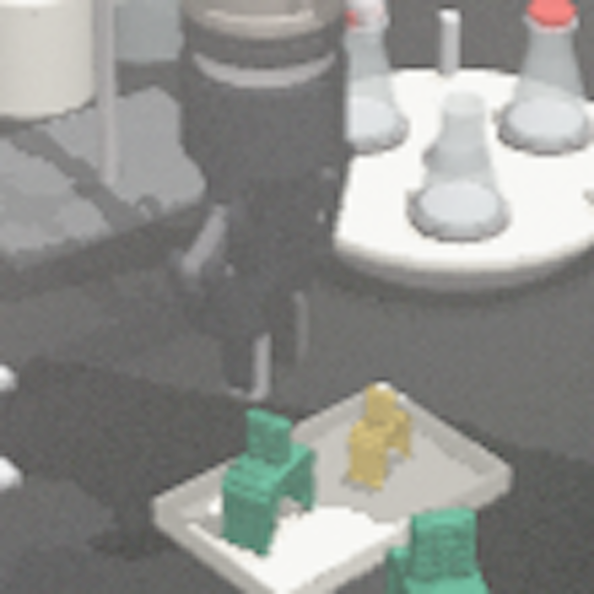

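Run:
```python
from h import *
import pickle
T=pickle.load(open("top0.pkl","rb"));S=pickle.load(open("side0.pkl","rb"))
print(proj(T,[0,0,0]),proj(T,[0,0,.06]),proj(S,[0,0,0]),proj(T,[.2576,-.596,.192]),proj(T,[.2576,-.596,.26]))
s=snap("side"); print(s["rvec"]-S["rvec"],s["tvec"]-S["tvec"])
p=bot.get_state()["ee_pos"]
for d in(0,.03,.073,.1,.15):print(d,proj(s,p+[0,0,d]))
cv2.imwrite("pics/t1.png",cv2.resize(T["pixels"][220:420,420:560],None,fx=4,fy=3))
```

```text
[281.39520797 386.95499218] [280.45873884 392.31314567] [440.56954944 374.62046349] [525.48853239 296.04856924] [540.98299557 296.9565291 ]
[0. 0. 0.] [0. 0. 0.]
0 [268.45797446 271.64336959]
0.03 [268.4353683  262.13987412]
0.073 [268.4021158  248.16071972]
0.1 [268.38070574 239.16005939]
0.15 [268.33992874 222.01764605]
```

View pics/t1.png

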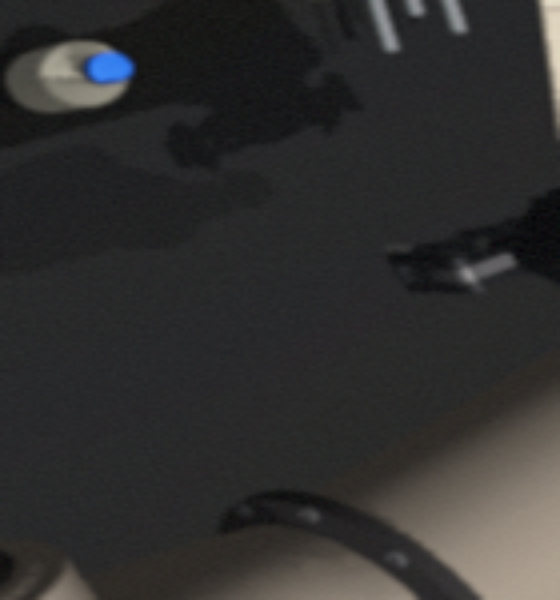

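```bash
python3 -m crank '[{"translation":[0,0,0],"twist":0,"grip":1},{"translation":[0,0,0],"twist":0,"grip":1},{"translation":[0,0,0],"twist":0,"grip":1},{"translation":[0,0,0],"twist":0,"grip":1}]' 20
python3 - <<'E'
from h import *
plan([.474,.069,.053],17.5)
S=snap("side")
A=cv2.resize(S["pixels"][190:300,220:330],None,fx=5.4,fy=5.4,interpolation=cv2.INTER_CUBIC)
cv2.imwrite("pics/g6.png",np.clip(255*(A/255.)**.45,0,255).astype(np.uint8))
E
```

```text
time_s: 3.62
ee_pos: [0.4742, 0.0715, 0.0531]
tcp_rot: [[0.954, 0.299, 0.0], [0.299, -0.954, -0.0], [0.0, 0.0, -1.0]]
force: [-0.2, 0.1, 0.6]
finger_gap: -0.0
t 3.62 pos [0.4742 0.0715 0.0531] yaw 17.37 tilt [ 1.e-04 -1.e-04 -1.e+00] F [-0.25  0.05  0.6 ] gap -0.0 q [ 14.2  17.2 -32.2 118.4  12.3  47.5 -97.9]
   shift units [-0.0046  0.0115  0.0003] twist -0.004
```

View pics/g6.png

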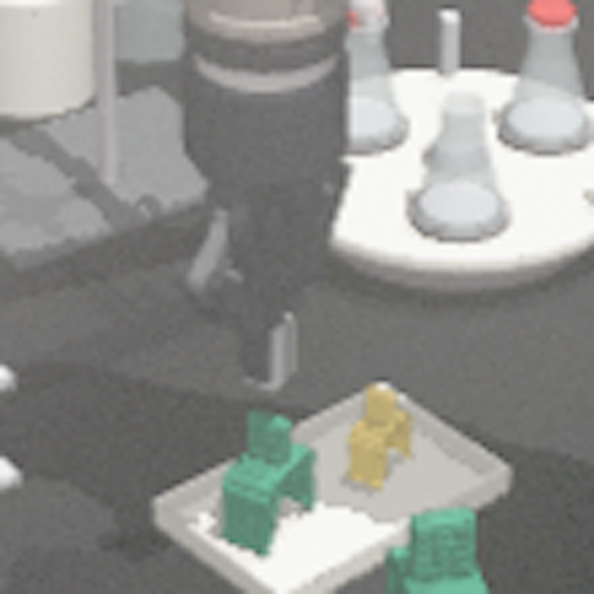

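```bash
python3 -m crank '[{"translation":[0,0.01,0],"twist":0,"grip":0.4},{"translation":[0,0.01,0],"twist":0,"grip":0.4},{"translation":[0,0.01,0.03],"twist":0,"grip":0.4},{"translation":[0,0.01,0.06],"twist":0,"grip":0.4},{"translation":[0,0.01,0.1],"twist":0,"grip":0.4},{"translation":[0,0.01,0.1],"twist":0,"grip":0.4},{"translation":[0,0.01,0.1],"twist":0,"grip":0.4}]' 20
python3 - <<'E'
from h import *
plan([.474,.069,.053],17.5)
S=snap("side")
A=cv2.resize(S["pixels"][210:300,230:320],None,fx=6.6,fy=6.6,interpolation=cv2.INTER_CUBIC)
cv2.imwrite("pics/g7.png",np.clip(255*(A/255.)**.45,0,255).astype(np.uint8))
T=snap("top");cv2.imwrite("pics/g7t.png",T["pixels"])
E
```

```text
time_s: 4.25
ee_pos: [0.4739, 0.0695, 0.032]
tcp_rot: [[0.954, 0.299, -0.002], [0.299, -0.954, -0.0], [-0.002, -0.001, -1.0]]
force: [0.2, 0.0, 0.7]
finger_gap: 0.0255
t 4.25 pos [0.4739 0.0695 0.032 ] yaw 17.39 tilt [-2.e-03 -1.e-04 -1.e+00] F [0.21 0.03 0.74] gap 0.0255 q [ 13.5  19.1 -31.4 119.3  13.9  45.1 -99. ]
   shift units [-0.0006  0.0027 -0.1048] twist -0.004
```

View pics/g7.png

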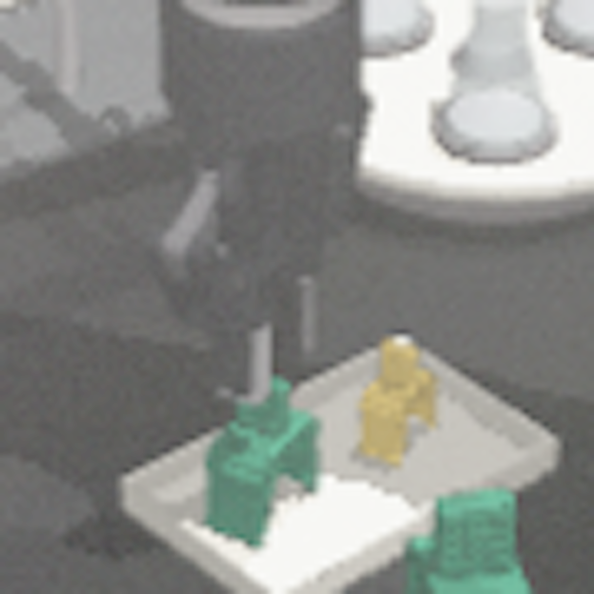

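View pics/g7t.png

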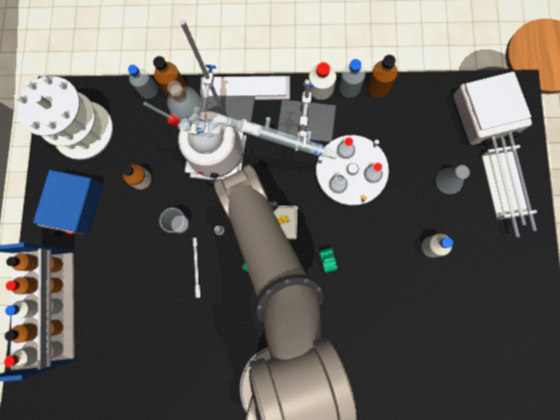

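```bash
python3 -m crank '[{"translation":[0,0,0.02],"twist":0,"grip":0.4},{"translation":[0,0,0.045],"twist":0,"grip":0.4},{"translation":[0,0,0.045],"twist":0,"grip":0.4},{"translation":[0,0,0.045],"twist":0,"grip":1},{"translation":[0,0,0.045],"twist":0,"grip":1},{"translation":[0,0,0.045],"twist":0,"grip":1},{"translation":[0,0,0.045],"twist":0,"grip":1},{"translation":[0,0,0.045],"twist":0,"grip":1}]' 30
python3 - <<'E'
from h import *
plan([.474,.069,.053],17.5)
S=snap("side")
A=cv2.resize(S["pixels"][210:300,230:320],None,fx=6.6,fy=6.6,interpolation=cv2.INTER_CUBIC)
cv2.imwrite("pics/g8.png",np.clip(255*(A/255.)**.45,0,255).astype(np.uint8))
E
```

```text
time_s: 5.02
ee_pos: [0.4748, 0.0695, 0.0241]
tcp_rot: [[0.954, 0.298, 0.0], [0.298, -0.954, -0.0], [0.0, 0.0, -1.0]]
force: [-0.2, 0.7, 0.7]
finger_gap: 0.0065
t 5.02 pos [0.4748 0.0695 0.0241] yaw 17.37 tilt [ 2.e-04 -1.e-04 -1.e+00] F [-0.16  0.66  0.71] gap 0.0065 q [ 13.2  19.9 -31.1 119.6  14.6  44.1 -99.7]
   shift units [-0.0048  0.0013 -0.1446] twist -0.004
```

View pics/g8.png

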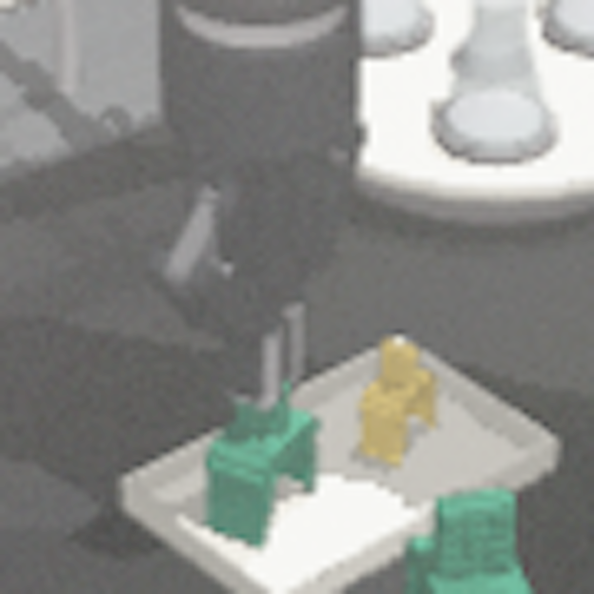

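```bash
python3 -m crank '[{"translation":[0,0,-0.1],"twist":0,"grip":1},{"translation":[0,0,-0.25],"twist":0,"grip":1},{"translation":[0,0,-0.4],"twist":0,"grip":1},{"translation":[-0.1,0,-0.6],"twist":-0.2,"grip":1},{"translation":[-0.2,0,-0.7],"twist":-0.4,"grip":1},{"translation":[-0.2,0,-0.7],"twist":-0.6,"grip":1},{"translation":[-0.2,0,-0.7],"twist":-0.8,"grip":1},{"translation":[-0.2,0,-0.7],"twist":-1,"grip":1},{"translation":[-0.2,0,-0.7],"twist":-1,"grip":1}]'
for i in 1 2 3; do python3 -m crank '[{"translation":[0,0,0],"twist":-0.2,"grip":1},{"translation":[0,0,0],"twist":-0.4,"grip":1},{"translation":[0,0,0],"twist":-0.6,"grip":1},{"translation":[0,0,0],"twist":-0.8,"grip":1},{"translation":[0,0,0],"twist":-1,"grip":1}]'; done
python3 - <<'E'
from h import *
plan([.474,.069,.053],17.5)
S=snap("side")
u,v=proj(S,bot.get_state()["ee_pos"]);print(u,v);u=int(u);v=int(v)-5
A=cv2.resize(S["pixels"][v-40:v+40,u-40:u+40],None,fx=7.4,fy=7.4,interpolation=cv2.INTER_CUBIC)
cv2.imwrite("pics/h1.png",np.clip(255*(A/255.)**.5,0,255).astype(np.uint8))
E
```

```text
time_s: 5.82
ee_pos: [0.4365, 0.0575, 0.1643]
tcp_rot: [[0.676, 0.737, 0.001], [0.737, -0.676, -0.001], [0.0, 0.001, -1.0]]
force: [-0.2, 0.4, -0.4]
finger_gap: 0.0068
time_s: 6.23
ee_pos: [0.4364, 0.0577, 0.1638]
tcp_rot: [[0.216, 0.976, -0.0], [0.976, -0.216, -0.0], [-0.0, -0.0, -1.0]]
force: [-0.4, 0.7, 0.2]
finger_gap: 0.0068
time_s: 6.65
ee_pos: [0.4364, 0.0577, 0.1638]
tcp_rot: [[-0.301, 0.954, -0.0], [0.954, 0.301, -0.0], [0.0, -0.0, -1.0]]
force: [0.8, -1.0, -0.9]
finger_gap: 0.0067
time_s: 7.07
ee_pos: [0.4364, 0.0577, 0.1638]
tcp_rot: [[-0.737, 0.676, -0.0], [0.676, 0.737, -0.0], [0.0, -0.0, -1.0]]
force: [-0.5, -0.2, -0.0]
finger_gap: 0.0067
t 7.07 pos [0.4364 0.0577 0.1638] yaw 137.51 tilt [-4.e-04 -0.e+00 -1.e+00] F [-0.5  -0.15 -0.03] gap 0.0067 q [ 26.8   4.5 -41.5 116.4   3.4  60.3  31.2]
   shift units [-0.1005  0.1686  0.5539] twist 4.0
283.2415245740662 240.18350166856595
```

View pics/h1.png

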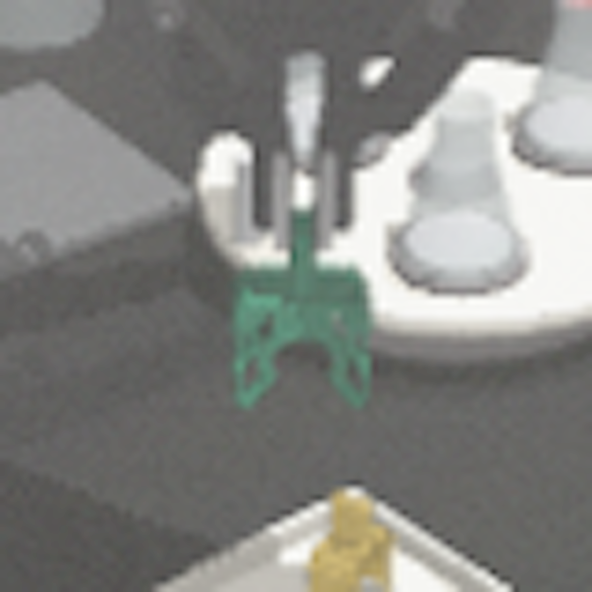

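Run:
```python
from h import *
fr=[snap("side")["pixels"].astype(float) for _ in range(4)]
m=sum(fr)/4
A=cv2.resize(m[222:258,262:302],None,fx=18,fy=16,interpolation=cv2.INTER_CUBIC)
cv2.imwrite("pics/h2.png",np.clip(255*(np.clip(A,0,255)/200.)**.6,0,255).astype(np.uint8))
```

```text
(no output)
```

View pics/h2.png

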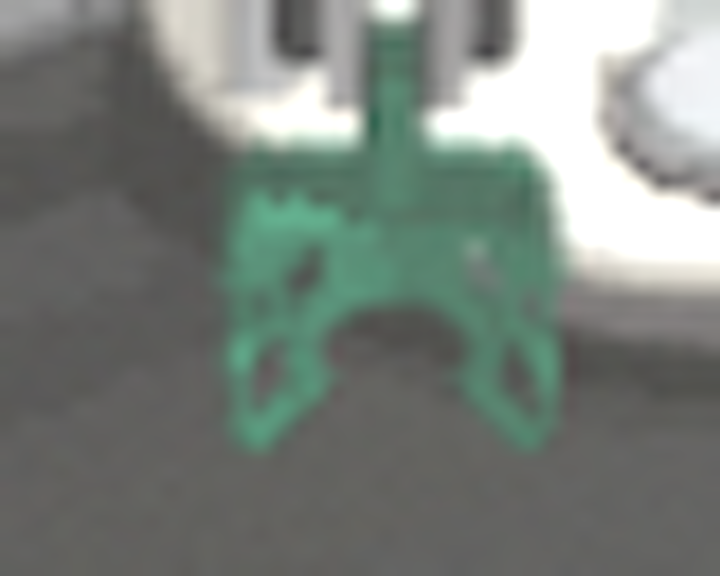

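```bash
python3 -m crank '[{"translation":[0,0,0],"twist":-0.2,"grip":1},{"translation":[0,0,0],"twist":-0.4,"grip":1},{"translation":[0,0,0],"twist":-0.6,"grip":1},{"translation":[0,0,0],"twist":-0.8,"grip":1},{"translation":[0,0,0],"twist":-1,"grip":1},{"translation":[0,0,0],"twist":-1,"grip":1}]'
python3 -m crank '[{"translation":[0,0,0],"twist":-0.2,"grip":1},{"translation":[0,0,0],"twist":-0.35,"grip":1},{"translation":[0,0,0],"twist":-0.35,"grip":1}]'
python3 -c "
from h import *
plan([.478,.08,.0291],178.1)"
```

```text
time_s: 7.82
ee_pos: [0.4366, 0.0576, 0.164]
tcp_rot: [[-0.976, 0.219, -0.0], [0.219, 0.976, -0.0], [0.0, -0.0, -1.0]]
force: [0.8, -0.3, -0.7]
finger_gap: 0.0069
time_s: 8.07
ee_pos: [0.4366, 0.0576, 0.1639]
tcp_rot: [[-0.999, 0.04, -0.0], [0.04, 0.999, -0.0], [0.0, -0.0, -1.0]]
force: [0.2, 0.1, 0.0]
finger_gap: 0.0065
t 8.07 pos [0.4366 0.0576 0.1639] yaw 177.71 tilt [-1.e-04 -1.e-04 -1.e+00] F [0.25 0.07 0.01] gap 0.0065 q [ 29.1   4.7 -44.  116.3   3.7  60.4  71.1]
   shift units [-0.2026  0.1202  0.6741] twist -0.013
```

```bash
python3 -m crank '[{"translation":[-0.1,0.06,0.05],"twist":0,"grip":1},{"translation":[-0.2,0.12,0.2],"twist":0,"grip":1},{"translation":[-0.2,0.12,0.35],"twist":0,"grip":1},{"translation":[-0.2,0.12,0.5],"twist":0,"grip":1},{"translation":[-0.2,0.12,0.6],"twist":0,"grip":1},{"translation":[-0.2,0.12,0.67],"twist":0,"grip":1},{"translation":[-0.2,0.12,0.67],"twist":0,"grip":1},{"translation":[-0.2,0.12,0.67],"twist":0,"grip":1}]' 20
python3 - <<'E'
from h import *
plan([.53,.08,.0291],178.1)
S=snap("side")
A=cv2.resize(S["pixels"][210:300,230:320],None,fx=6.6,fy=6.6,interpolation=cv2.INTER_CUBIC)
cv2.imwrite("pics/i1.png",np.clip(255*(A/255.)**.45,0,255).astype(np.uint8))
E
```

```text
time_s: 8.73
ee_pos: [0.477, 0.0802, 0.0296]
tcp_rot: [[-0.999, 0.04, -0.002], [0.04, 0.999, 0.0], [0.002, -0.0, -1.0]]
force: [-0.8, 0.2, 0.4]
finger_gap: 0.0067
t 8.73 pos [0.477  0.0802 0.0296] yaw 177.7 tilt [-0.0016  0.     -1.    ] F [-0.79  0.17  0.36] gap 0.0067 q [ 20.2  21.7 -41.1 118.7  19.5  46.4  55.1]
   shift units [-0.2648  0.0097  0.0021] twist -0.013
```

View pics/i1.png

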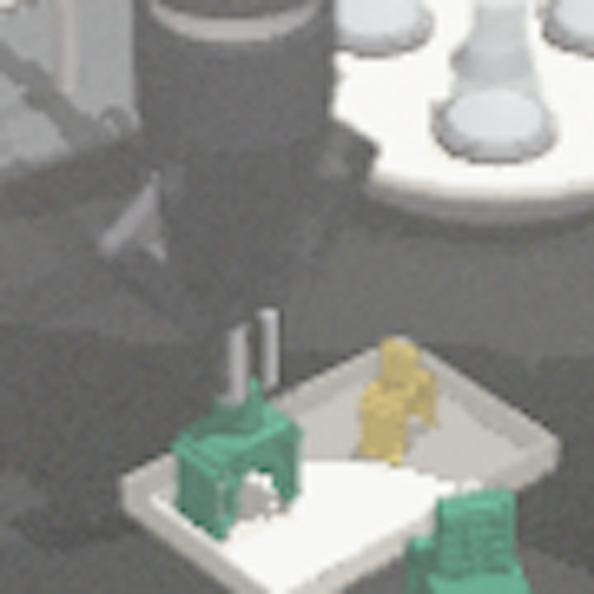

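```bash
python3 -m crank '[{"translation":[-0.03,0,0],"twist":0,"grip":1},{"translation":[-0.06,0,0],"twist":0,"grip":1},{"translation":[-0.09,0,0],"twist":0,"grip":1},{"translation":[-0.11,0,0],"twist":0,"grip":1},{"translation":[-0.13,0,0],"twist":0,"grip":1},{"translation":[-0.15,0,0],"twist":0,"grip":1},{"translation":[-0.15,0,0],"twist":0,"grip":1}]' 20
python3 - <<'E'
from h import *
plan([.53,.08,.0291],178.1)
S=snap("side")
A=cv2.resize(S["pixels"][210:300,230:320],None,fx=6.6,fy=6.6,interpolation=cv2.INTER_CUBIC)
cv2.imwrite("pics/i2.png",np.clip(255*(A/255.)**.45,0,255).astype(np.uint8))
E
```

```text
time_s: 9.37
ee_pos: [0.5058, 0.0789, 0.0295]
tcp_rot: [[-0.999, 0.038, -0.004], [0.038, 0.999, -0.001], [0.004, -0.001, -1.0]]
force: [-5.3, 0.1, 2.0]
finger_gap: 0.0068
t 9.37 pos [0.5058 0.0789 0.0295] yaw 177.84 tilt [-4.3e-03 -7.0e-04 -1.0e+00] F [-5.27  0.13  1.98] gap 0.0068 q [ 19.4  24.3 -40.1 114.9  20.8  48.2  55.5]
   shift units [-0.1209  0.01    0.0013] twist -0.009
```

View pics/i2.png

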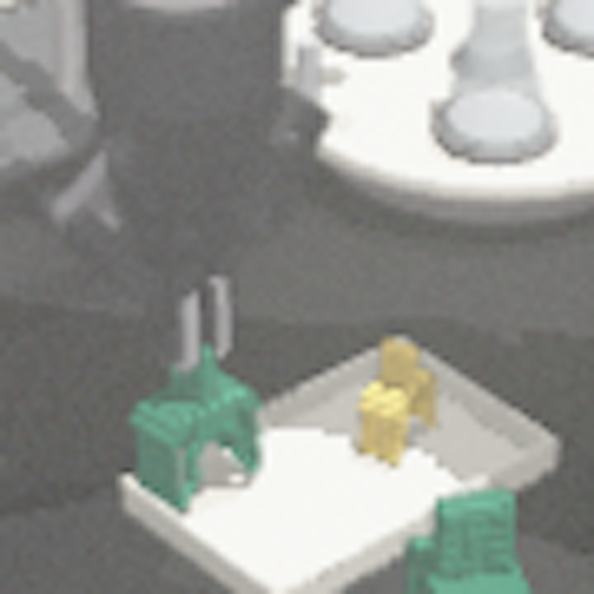

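```bash
python3 -m crank '[{"translation":[-0.02,0,0],"twist":0,"grip":1},{"translation":[-0.04,0,0],"twist":0,"grip":1},{"translation":[-0.06,0,0],"twist":0,"grip":1},{"translation":[-0.08,0,0],"twist":0,"grip":1},{"translation":[-0.1,0,0],"twist":0,"grip":1},{"translation":[-0.1,0,0],"twist":0,"grip":1}]' 20
python3 - <<'E'
from h import *
plan([.53,.08,.0291],178.1)
S=snap("side")
A=cv2.resize(S["pixels"][210:300,230:320],None,fx=6.6,fy=6.6,interpolation=cv2.INTER_CUBIC)
cv2.imwrite("pics/i3.png",np.clip(255*(A/255.)**.45,0,255).astype(np.uint8))
E
```

```text
time_s: 9.92
ee_pos: [0.5279, 0.0781, 0.0297]
tcp_rot: [[-0.999, 0.038, -0.0], [0.038, 0.999, 0.0], [0.0, 0.0, -1.0]]
force: [-3.7, 0.2, -1.8]
finger_gap: 0.0067
t 9.92 pos [0.5279 0.0781 0.0297] yaw 177.85 tilt [-1.e-04  1.e-04 -1.e+00] F [-3.75  0.16 -1.79] gap 0.0067 q [ 18.9  26.  -39.4 112.2  21.6  49.2  55.7]
   shift units [-0.0102  0.01    0.0028] twist -0.008
```

View pics/i3.png

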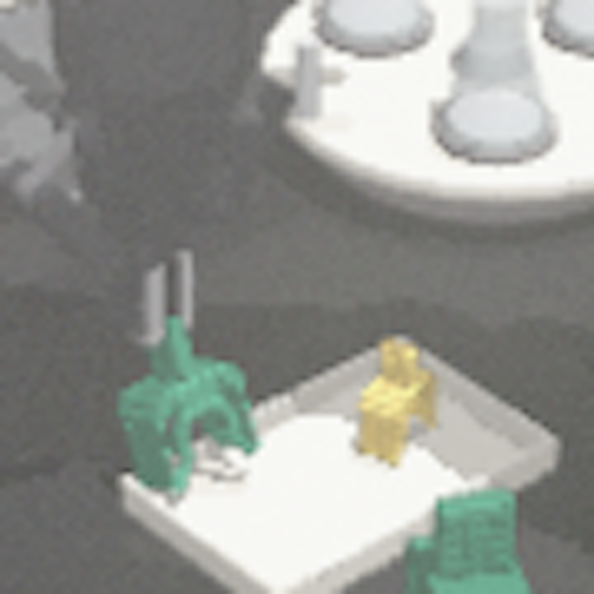

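```bash
python3 -m crank '[{"translation":[0.05,0,-0.02],"twist":0,"grip":1},{"translation":[0.1,0,-0.1],"twist":0,"grip":1},{"translation":[0.2,0,-0.2],"twist":0,"grip":1},{"translation":[0.3,0,-0.35],"twist":0.2,"grip":1},{"translation":[0.3,0,-0.5],"twist":0.4,"grip":1},{"translation":[0.3,0,-0.65],"twist":0.6,"grip":1},{"translation":[0.3,0,-0.75],"twist":0.8,"grip":1},{"translation":[0.3,0,-0.75],"twist":1,"grip":1}]' 40
for i in 1 2 3; do python3 -m crank '[{"translation":[0,0,0],"twist":0.2,"grip":1},{"translation":[0,0,0],"twist":0.4,"grip":1},{"translation":[0,0,0],"twist":0.6,"grip":1},{"translation":[0,0,0],"twist":0.8,"grip":1},{"translation":[0,0,0],"twist":1,"grip":1}]'; done
python3 -m crank '[{"translation":[0,0,0],"twist":0.2,"grip":1},{"translation":[0,0,0],"twist":0.35,"grip":1},{"translation":[0,0,0],"twist":0.35,"grip":1},{"translation":[0,0,0],"twist":0.35,"grip":1}]'
cat > look.py <<'E'
from h import *
import sys
plan([.5,.08,.17],47)
S=snap("side");st=bot.get_state()
m=(S["pixels"].astype(float)+snap("side")["pixels"]+snap("side")["pixels"])/3
p=st["ee_pos"]+np.array([0,0,.01]);u,v=proj(S,p);u=int(u);v=int(v)
w=int(sys.argv[2]) if len(sys.argv)>2 else 25
k=600/(2*w)
A=cv2.resize(m[v-w:v+w,u-w:u+w],None,fx=k,fy=k,interpolation=cv2.INTER_CUBIC)
print("crop origin",u-w,v-w,"scale",k)
cv2.imwrite("pics/%s.png"%sys.argv[1],np.clip(255*(np.clip(A,0,255)/255.)**.5,0,255).astype(np.uint8))
E
python3 look.py j1
```

```text
time_s: 10.63
ee_pos: [0.4725, 0.0817, 0.186]
tcp_rot: [[-0.844, 0.536, 0.015], [0.536, 0.844, -0.0], [-0.013, 0.008, -1.0]]
force: [0.7, 0.0, -0.5]
finger_gap: 0.0063
time_s: 11.05
ee_pos: [0.4691, 0.0807, 0.1812]
tcp_rot: [[-0.463, 0.886, 0.006], [0.886, 0.463, -0.0], [-0.003, 0.005, -1.0]]
force: [-0.2, -0.0, -1.2]
finger_gap: 0.0063
time_s: 11.47
ee_pos: [0.469, 0.0807, 0.1812]
tcp_rot: [[0.042, 0.999, 0.006], [0.999, -0.042, -0.0], [-0.0, 0.006, -1.0]]
force: [-0.1, -0.7, -0.5]
finger_gap: 0.0062
time_s: 11.88
ee_pos: [0.469, 0.0807, 0.1812]
tcp_rot: [[0.536, 0.844, 0.006], [0.844, -0.536, -0.0], [0.003, 0.005, -1.0]]
force: [-0.2, 0.2, -1.1]
finger_gap: 0.0062
time_s: 12.22
ee_pos: [0.4685, 0.0807, 0.1809]
tcp_rot: [[0.675, 0.737, 0.004], [0.737, -0.675, -0.0], [0.002, 0.003, -1.0]]
force: [0.1, 0.7, 0.5]
finger_gap: 0.0063
t 12.22 pos [0.4685 0.0807 0.1809] yaw 47.51 tilt [ 3.7e-03 -2.0e-04 -1.0e+00] F [0.15 0.74 0.46] gap 0.0063 q [ 15.3   6.8 -32.6 111.4   4.2  62.8 -61.5]
   shift units [0.1038 0.1185 0.0551] twist 0.017
crop origin 242 204 scale 12.0
```

View pics/j1.png

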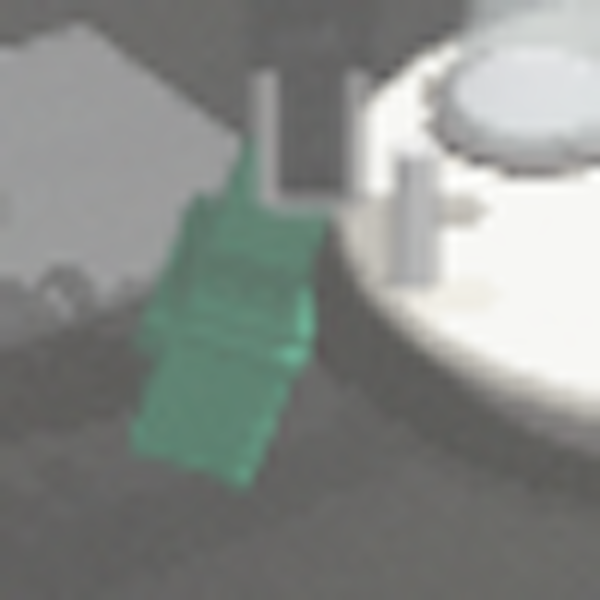

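```bash
for i in 1 2 3 4; do python3 -m crank '[{"translation":[0,0,0],"twist":-0.2,"grip":1},{"translation":[0,0,0],"twist":-0.4,"grip":1},{"translation":[0,0,0],"twist":-0.6,"grip":1},{"translation":[0,0,0],"twist":-0.8,"grip":1},{"translation":[0,0,0],"twist":-1,"grip":1}]' | grep time; done
python3 -m crank '[{"translation":[0,0,0],"twist":-0.2,"grip":1},{"translation":[0,0,0],"twist":-0.36,"grip":1},{"translation":[0,0,0],"twist":-0.36,"grip":1}]'
python3 -c "
from h import *
plan([.505,.079,.0297],178.1)"
```

```text
time_s: 12.78
time_s: 13.2
time_s: 13.62
time_s: 14.03
time_s: 14.28
ee_pos: [0.4677, 0.0805, 0.1801]
tcp_rot: [[-1.0, 0.03, 0.001], [0.03, 1.0, 0.0], [-0.001, 0.0, -1.0]]
force: [0.0, -0.4, -0.2]
finger_gap: 0.0062
t 14.28 pos [0.4677 0.0805 0.1801] yaw 178.29 tilt [ 7.e-04  0.e+00 -1.e+00] F [ 0.   -0.4  -0.16] gap 0.0062 q [ 25.9   8.  -44.3 111.2   6.3  63.2  67.3]
   shift units [-0.1861 -0.0018  0.7519] twist 0.006
```

```bash
python3 -m crank '[{"translation":[-0.1,0,0.2],"twist":0,"grip":1},{"translation":[-0.18,0,0.35],"twist":0,"grip":1},{"translation":[-0.18,0,0.5],"twist":0,"grip":1},{"translation":[-0.18,0,0.65],"twist":0,"grip":1},{"translation":[-0.18,0,0.75],"twist":0,"grip":1},{"translation":[-0.18,0,0.75],"twist":0,"grip":1},{"translation":[-0.25,0,0.75],"twist":0,"grip":1},{"translation":[-0.29,0,0.75],"twist":0,"grip":1},{"translation":[-0.31,0,0.75],"twist":0,"grip":1},{"translation":[-0.33,0,0.75],"twist":0,"grip":1},{"translation":[-0.35,0,0.75],"twist":0,"grip":1},{"translation":[-0.355,0,0.75],"twist":0,"grip":1},{"translation":[-0.355,0,0.75],"twist":0,"grip":1}]' 20
python3 look.py j2 35
```

```text
time_s: 15.37
ee_pos: [0.5377, 0.0781, 0.03]
tcp_rot: [[-0.999, 0.032, -0.001], [0.032, 0.999, -0.001], [0.001, -0.001, -1.0]]
force: [-4.6, 0.2, 0.5]
finger_gap: 0.0061
t 15.37 pos [0.5377 0.0781 0.03  ] yaw 178.16 tilt [-1.4e-03 -6.0e-04 -1.0e+00] F [-4.6   0.16  0.52] gap 0.0061 q [ 18.2  26.8 -38.7 110.9  21.7  49.8  56.4]
   shift units [ 0.1895  0.0032 -0.6999] twist 4.372
crop origin 215 231 scale 8.571428571428571
```

View pics/j2.png

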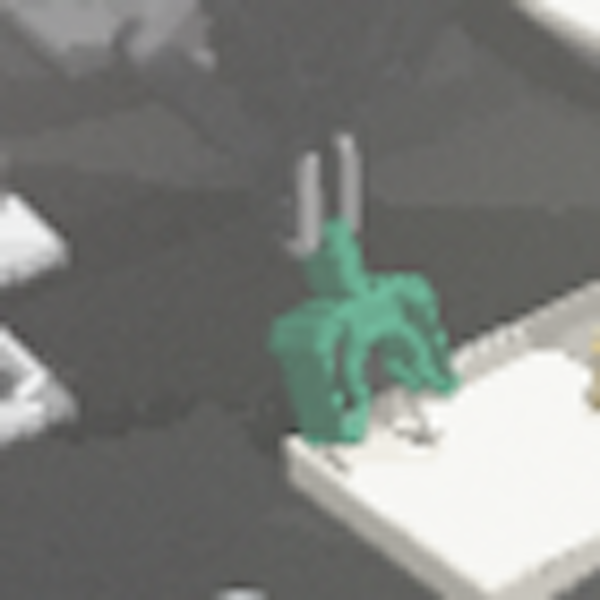

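```bash
python3 -m crank '[{"translation":[0.05,0,-0.02],"twist":0,"grip":1},{"translation":[0.1,0,-0.1],"twist":0,"grip":1},{"translation":[0.15,0,-0.25],"twist":0,"grip":1},{"translation":[0.15,0,-0.4],"twist":0.2,"grip":1},{"translation":[0.15,0,-0.6],"twist":0.4,"grip":1},{"translation":[0.15,0,-0.8],"twist":0.6,"grip":1},{"translation":[0.15,0,-1],"twist":0.8,"grip":1},{"translation":[0.15,0,-1],"twist":1,"grip":1}]' 50 |grep time
for i in 1 2; do python3 -m crank '[{"translation":[0,0,0],"twist":0.2,"grip":1},{"translation":[0,0,0],"twist":0.4,"grip":1},{"translation":[0,0,0],"twist":0.6,"grip":1},{"translation":[0,0,0],"twist":0.8,"grip":1},{"translation":[0,0,0],"twist":1,"grip":1}]' |grep time; done
python3 -m crank '[{"translation":[0,0,0],"twist":0.2,"grip":1},{"translation":[0,0,0],"twist":0.22,"grip":1},{"translation":[0,0,0],"twist":0.22,"grip":1}]'
python3 look.py j3
```

```text
time_s: 16.18
time_s: 16.6
time_s: 17.02
time_s: 17.27
ee_pos: [0.5095, 0.0794, 0.231]
tcp_rot: [[0.144, 0.99, 0.004], [0.99, -0.144, -0.0], [0.0, 0.004, -1.0]]
force: [0.3, -0.1, -1.0]
finger_gap: 0.0058
t 17.27 pos [0.5095 0.0794 0.231 ] yaw 81.7 tilt [ 4.1e-03 -2.0e-04 -1.0e+00] F [ 0.27 -0.06 -0.97] gap 0.0058 q [ 15.7   8.8 -32.7 102.7   5.2  69.7 -26.8]
   shift units [-0.0039 -0.0488  0.3047] twist 1.157
crop origin 231 180 scale 12.0
```

View pics/j3.png

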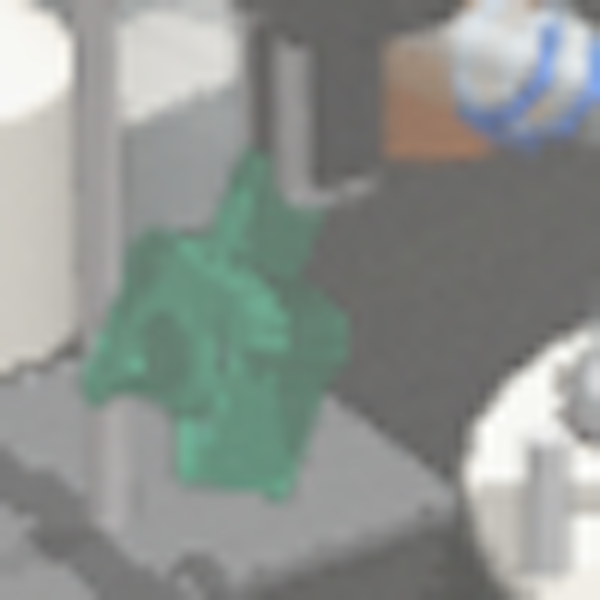

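```bash
cat > pl.py <<'E'
from h import *
def plane(S,pts,org,sc,off):
    st=bot.get_state();R=np.array(st["tcp_rot"]);p=np.array(st["ee_pos"]);n=R[:,1]
    P=p-n*off; out=[]
    for u,v in pts:
        o,d=ray(S,org[0]+u/sc-.5,org[1]+v/sc-.5)
        q=o+d*(n@(P-o))/(n@d); r=q-p
        out.append([-(r@R[:,0])*1e3, r[2]*1e3])   # downhill mm, up mm rel to reported TCP
    return np.array(out)
E
python3 - <<'E'
from pl import *
S=snap("side");org=(231,180);sc=12
near=plane(S,[(190,485),(283,497),(345,345)],org,sc,.021);print("near side foot nar, wide, plate corner",near.round(1))
e=near[1]-near[0];print(np.hypot(*e),np.degrees(np.arctan2(-e[1],e[0])))
e=near[2]-near[1];print(np.hypot(*e),np.degrees(np.arctan2(e[0],e[1])))
fn=plane(S,[(300,195),(322,205),(255,155)],org,sc,.004);print("tip, tabcorner, tab top",fn.round(1))
E
```

```text
near side foot nar, wide, plate corner [[-43.5  -6.4]
 [-21.7 -16.7]
 [ -6.4  13.8]]
24.097547619529827 25.24324557865848
34.04221893463239 26.635103399835206
tip, tabcorner, tab top [[ -5.8  40.1]
 [ -0.6  36.3]
 [-16.2  52.4]]
```

```bash
for i in 1 2 3; do python3 -m crank '[{"translation":[0,0,0],"twist":-0.2,"grip":1},{"translation":[0,0,0],"twist":-0.4,"grip":1},{"translation":[0,0,0],"twist":-0.6,"grip":1},{"translation":[0,0,0],"twist":-0.8,"grip":1},{"translation":[0,0,0],"twist":-1,"grip":1}]' | grep time; done
python3 -m crank '[{"translation":[0,0,0.2],"twist":-0.2,"grip":1},{"translation":[0,0,0.4],"twist":-0.22,"grip":1},{"translation":[0,0,0.6],"twist":-0.22,"grip":1},{"translation":[0,0,0.7],"twist":-0.22,"grip":1},{"translation":[0,0,0.7],"twist":-0.22,"grip":1}]'
python3 -c "
from h import *
plan([.515,.079,.0245],178.1)"
```

```text
time_s: 17.88
time_s: 18.3
time_s: 18.72
time_s: 19.13
ee_pos: [0.5043, 0.078, 0.0854]
tcp_rot: [[-0.999, 0.031, -0.009], [0.031, 1.0, -0.001], [0.009, -0.001, -1.0]]
force: [-1.0, 0.1, -0.4]
finger_gap: 0.0058
t 19.13 pos [0.5043 0.078  0.0854] yaw 178.23 tilt [-9.5e-03 -8.0e-04 -1.0e+00] F [-0.97  0.14 -0.35] gap 0.0058 q [ 20.8  19.4 -40.8 112.3  15.3  54.3  60.6]
   shift units [-0.0563  0.0068  0.3038] twist 0.004
```

```bash
python3 -m crank '[{"translation":[-0.03,0,0.1],"twist":0,"grip":1},{"translation":[-0.055,0,0.2],"twist":0,"grip":1},{"translation":[-0.055,0,0.28],"twist":0,"grip":1},{"translation":[-0.055,0,0.305],"twist":0,"grip":1},{"translation":[-0.055,0,0.305],"twist":0,"grip":1},{"translation":[-0.1,0,0.305],"twist":0,"grip":1},{"translation":[-0.13,0,0.305],"twist":0,"grip":1},{"translation":[-0.15,0,0.305],"twist":0,"grip":1},{"translation":[-0.17,0,0.305],"twist":0,"grip":1},{"translation":[-0.19,0,0.305],"twist":0,"grip":1},{"translation":[-0.2,0,0.305],"twist":0,"grip":1},{"translation":[-0.2,0,0.305],"twist":0,"grip":1}]' 20
python3 look.py j4 35
```

```text
time_s: 20.13
ee_pos: [0.551, 0.0781, 0.0297]
tcp_rot: [[-0.999, 0.032, 0.004], [0.032, 0.999, 0.001], [-0.004, 0.001, -1.0]]
force: [0.6, 0.3, -1.0]
finger_gap: 0.0053
t 20.13 pos [0.551  0.0781 0.0297] yaw 178.16 tilt [ 4.3e-03  8.0e-04 -1.0e+00] F [ 0.55  0.32 -0.98] gap 0.0053 q [ 17.2  27.5 -37.4 109.4  21.6  49.9  57. ]
   shift units [ 0.2521  0.0022 -0.7024] twist 4.372
crop origin 212 229 scale 8.571428571428571
```

View pics/j4.png

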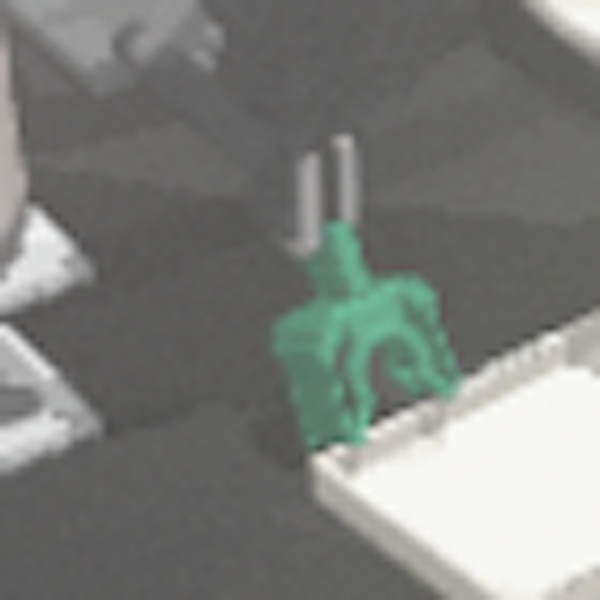

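```bash
python3 -m crank '[{"translation":[0,0,-0.1],"twist":0,"grip":1},{"translation":[0.08,0,-0.12],"twist":0,"grip":1},{"translation":[0.19,0,-0.12],"twist":0,"grip":1},{"translation":[0.19,0,-0.05],"twist":0,"grip":1},{"translation":[0.19,0,0.03],"twist":0,"grip":1},{"translation":[0.19,0,0.03],"twist":0,"grip":1},{"translation":[0.19,0,0.03],"twist":0,"grip":1}]' 20
python3 look.py j5 35
```

```text
time_s: 20.87
ee_pos: [0.5101, 0.079, 0.0228]
tcp_rot: [[-0.999, 0.032, -0.001], [0.032, 0.999, -0.0], [0.001, -0.0, -1.0]]
force: [-0.6, 0.3, -0.6]
finger_gap: 0.0057
t 20.87 pos [0.5101 0.079  0.0228] yaw 178.18 tilt [-9.e-04 -2.e-04 -1.e+00] F [-0.6   0.29 -0.58] gap 0.0057 q [ 17.9  24.8 -38.3 114.8  20.7  47.2  56. ]
   shift units [ 0.0511  0.0032 -0.7362] twist 4.373
crop origin 222 238 scale 8.571428571428571
```

View pics/j5.png

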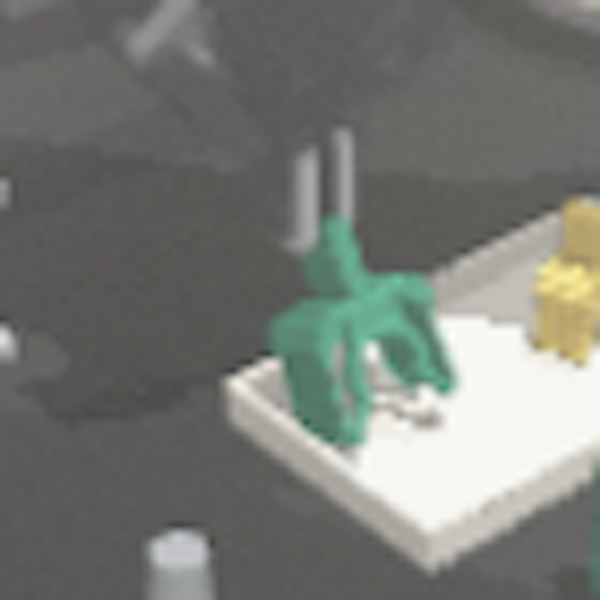

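```bash
python3 -m crank '[{"translation":[-0.05,0,0],"twist":0,"grip":1},{"translation":[-0.09,0,0],"twist":0,"grip":1},{"translation":[-0.11,0,0],"twist":0,"grip":1},{"translation":[-0.13,0,0],"twist":0,"grip":1},{"translation":[-0.15,0,0],"twist":0,"grip":1},{"translation":[-0.17,0,0],"twist":0,"grip":1},{"translation":[-0.17,0,0],"twist":0,"grip":1}]' 20
python3 look.py j6 35
```

```text
time_s: 21.6
ee_pos: [0.5429, 0.0779, 0.0221]
tcp_rot: [[-0.999, 0.032, -0.004], [0.032, 0.999, -0.001], [0.004, -0.001, -1.0]]
force: [-4.3, -0.2, 0.0]
finger_gap: 0.0058
t 21.6 pos [0.5429 0.0779 0.0221] yaw 178.15 tilt [-4.1e-03 -6.0e-04 -1.0e+00] F [-4.3  -0.2   0.03] gap 0.0058 q [ 17.1  27.7 -37.3 110.4  21.8  49.3  56.5]
   shift units [ 0.2177  0.0033 -0.7385] twist 4.372
crop origin 214 233 scale 8.571428571428571
```

View pics/j6.png

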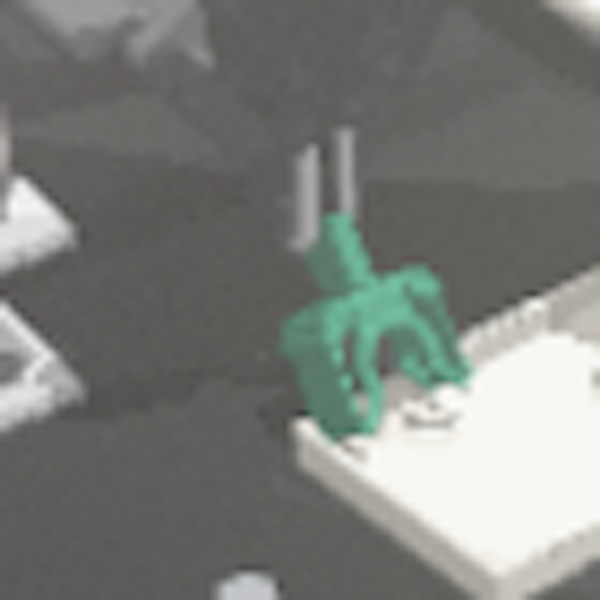

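```bash
python3 -m crank '[{"translation":[0.05,0,-0.02],"twist":0,"grip":1},{"translation":[0.1,0,-0.1],"twist":0,"grip":1},{"translation":[0.15,0,-0.25],"twist":0,"grip":1},{"translation":[0.15,0,-0.4],"twist":0.2,"grip":1},{"translation":[0.15,0,-0.6],"twist":0.4,"grip":1},{"translation":[0.15,0,-0.8],"twist":0.6,"grip":1},{"translation":[0.15,0,-1],"twist":0.8,"grip":1},{"translation":[0.15,0,-1],"twist":1,"grip":1}]' 60 |grep time
for i in 1 2; do python3 -m crank '[{"translation":[0,0,0],"twist":0.2,"grip":1},{"translation":[0,0,0],"twist":0.4,"grip":1},{"translation":[0,0,0],"twist":0.6,"grip":1},{"translation":[0,0,0],"twist":0.8,"grip":1},{"translation":[0,0,0],"twist":1,"grip":1}]' |grep time; done
python3 -m crank '[{"translation":[0,0,0],"twist":0.18,"grip":1},{"translation":[0,0,0],"twist":0.19,"grip":1},{"translation":[0,0,0],"twist":0.19,"grip":1}]'
python3 look.py j7
```

```text
time_s: 22.42
time_s: 22.83
time_s: 23.25
time_s: 23.5
ee_pos: [0.5153, 0.0792, 0.2239]
tcp_rot: [[0.128, 0.992, 0.004], [0.992, -0.128, -0.0], [0.0, 0.004, -1.0]]
force: [-0.6, 0.2, -1.6]
finger_gap: 0.0052
t 23.5 pos [0.5153 0.0792 0.2239] yaw 82.62 tilt [ 3.6e-03 -3.0e-04 -1.0e+00] F [-0.6   0.19 -1.57] gap 0.0052 q [ 14.    9.7 -30.9 102.6   5.4  69.  -25.9]
   shift units [-0.0059 -0.0774  0.2693] twist 1.187
crop origin 230 181 scale 12.0
```

View pics/j7.png

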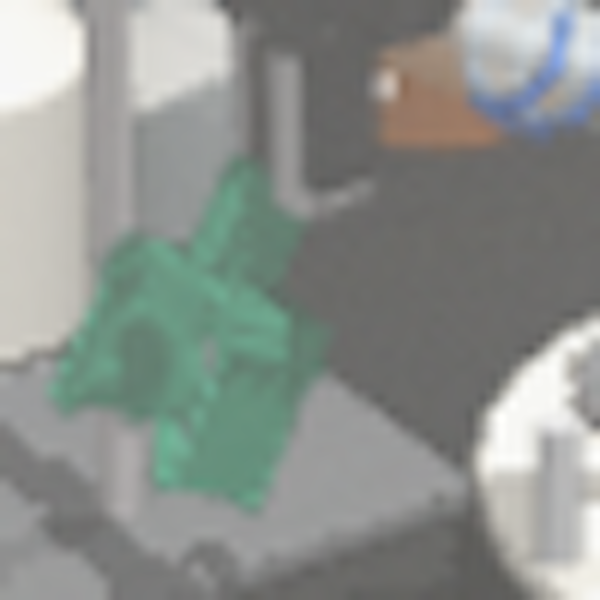

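Run:
```python
from pl import *
S=snap("side");org=(230,181);sc=12
near=plane(S,[(163,485),(255,508),(325,345),(180,425)],org,sc,.021);print("near side foot nar, wide, plate corner",near.round(1))
e=near[1]-near[0];print(np.hypot(*e),np.degrees(np.arctan2(-e[1],e[0])))
e=near[2]-near[1];print(np.hypot(*e),np.degrees(np.arctan2(e[0],e[1])))
fn=plane(S,[(300,200),(302,225),(245,155)],org,sc,.004);print("tip, tabcorner, tab top",fn.round(1))
e=fn[1]-fn[2];print(np.hypot(*e),np.degrees(np.arctan2(-e[1],e[0])))
t=np.radians(32);X=np.array([np.cos(t),-np.sin(t)]);Z=np.array([np.sin(t),np.cos(t)])
# estimates of bore rel TCP
print("bore from feet", near[0]+15*X+18*Z, near[1]-11*X+18*Z, "plate corner", near[2]-11*X-24*Z)
print("from tab top corners (z=66; x -13,+9)", fn[2]+13*X-48*Z, fn[1]-9*X-48*Z)
```

```text
near side foot nar, wide, plate corner [[-49.2  -2.7]
 [-27.5 -15.8]
 [-10.1  16.5]
 [-44.8   9.7]]
25.26429691655244 31.067815179282828
36.69157186891114 28.44344655688677
tip, tabcorner, tab top [[ -4.4  40.3]
 [ -4.   34.4]
 [-17.3  54.7]]
24.20605507398239 56.6588894266678
bore from feet [-26.92456937   4.58803365] [-27.33350691   5.32823711] plate corner [-32.11424699   1.97266348]
from tab top corners (z=66; x -13,+9) [-31.70785763   7.07120222] [-37.06072613  -1.49263224]
```

```bash
python3 -m crank '[{"translation":[-0.05,0,-0.15],"twist":0,"grip":1},{"translation":[-0.1,0,-0.3],"twist":0,"grip":1},{"translation":[-0.15,0,-0.45],"twist":0,"grip":1},{"translation":[-0.22,0,-0.6],"twist":0,"grip":1},{"translation":[-0.22,0,-0.75],"twist":0,"grip":1},{"translation":[-0.22,0,-0.75],"twist":0,"grip":1},{"translation":[-0.22,0,-0.75],"twist":0,"grip":1}]' 100
python3 -c "
from h import *
plan([.6491,.0321,.355],82.4)"
```

```text
time_s: 24.28
ee_pos: [0.5098, 0.0356, 0.3748]
tcp_rot: [[0.131, 0.991, 0.004], [0.991, -0.131, 0.0], [0.001, 0.004, -1.0]]
force: [-0.1, -1.0, -0.5]
finger_gap: 0.003
t 24.28 pos [0.5098 0.0356 0.3748] yaw 82.49 tilt [ 4.5e-03  2.0e-04 -1.0e+00] F [-0.08 -1.02 -0.54] gap 0.003 q [ 18.    4.4 -28.8  89.2   2.2  86.7 -18.4]
   shift units [0.0735 0.6925 0.1023] twist 0.003
```

```bash
python3 -m crank '[{"translation":[0.07,0.15,0],"twist":0,"grip":1},{"translation":[0.07,0.3,0],"twist":0,"grip":1},{"translation":[0.07,0.45,0.03],"twist":0,"grip":1},{"translation":[0.07,0.6,0.07],"twist":0,"grip":1},{"translation":[0.075,0.69,0.1],"twist":0,"grip":1},{"translation":[0.075,0.69,0.1],"twist":0,"grip":1},{"translation":[0.075,0.69,0.1],"twist":0,"grip":1}]' 70
python3 look.py k1 30
python3 - <<'E'
from h import *
T=snap("top");cv2.imwrite("pics/k1t.png",cv2.resize(T["pixels"][60:220,150:380],None,fx=3.4,fy=3.4,interpolation=cv2.INTER_CUBIC))
E
```

```text
time_s: 24.87
ee_pos: [0.6469, 0.0324, 0.3499]
tcp_rot: [[0.13, 0.992, -0.005], [0.992, -0.13, 0.0], [-0.0, -0.005, -1.0]]
force: [-0.3, 1.1, -0.8]
finger_gap: 0.0036
t 24.87 pos [0.6469 0.0324 0.3499] yaw 82.53 tilt [-5.2e-03  5.0e-04 -1.0e+00] F [-0.34  1.09 -0.78] gap 0.0036 q [ 13.3  21.  -28.8  73.1   9.8  88.7 -21.6]
   shift units [ 0.1406 -0.7545  0.9034] twist 1.184
crop origin 204 107 scale 10.0
```

View pics/k1.png

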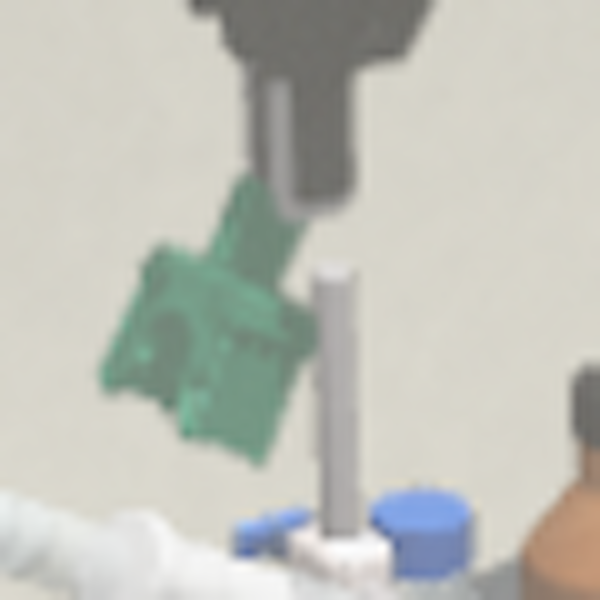

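View pics/k1t.png

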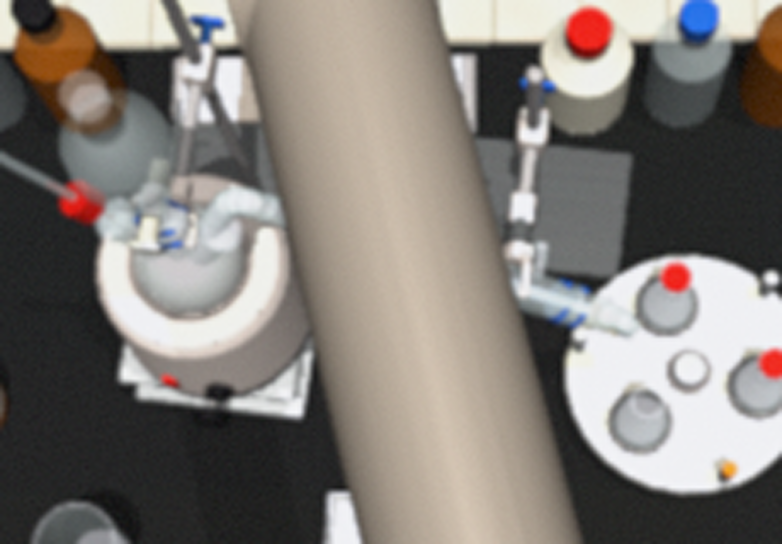

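Run:
```python
from pl import *
S=snap("side");org=(204,107);sc=10
near=plane(S,[(185,430),(262,467),(318,335)],org,sc,.021);print("near side foot nar, wide, plate corner",near.round(1))
e=near[1]-near[0];print(np.hypot(*e),np.degrees(np.arctan2(-e[1],e[0])))
e=near[2]-near[1];print(np.hypot(*e),np.degrees(np.arctan2(e[0],e[1])))
far=plane(S,[(103,388)],org,sc,-.021);print("far foot narrow",far)
fn=plane(S,[(243,172),(305,220),(290,210)],org,sc,.004);print("tab top uph, edge",fn.round(1))
t=np.radians(32);X=np.array([np.cos(t),-np.sin(t)]);Z=np.array([np.sin(t),np.cos(t)])
print("bore from feet", near[0]+15*X+18*Z, near[1]-11*X+18*Z, "far",far[0]+15*X+18*Z,"plate corner", near[2]-11*X-24*Z,"tab",fn[0]+13*X-48*Z)
# overlay
st=bot.get_state();R=np.array(st["tcp_rot"]);p=np.array(st["ee_pos"])
O=np.array([.6563,.0855,.3]);print("rel O: downhill, up, lateral(y tool)",-(O-p)@R[:,0]*1e3,(O-p)[2]*1e3,(O-p)@R[:,1]*1e3)
```

```text
near side foot nar, wide, plate corner [[-48.4  -4.7]
 [-26.8 -20.3]
 [ -9.2  11.3]]
26.60447437087004 35.76313379078561
36.16062208363422 29.267367597375024
far foot narrow [[-47.72570787  -8.56762834]]
tab top uph, edge [[-18.9  51.3]
 [ -1.5  34.7]
 [ -5.8  38.3]]
bore from feet [-26.16560377   2.60133339] [-26.62691867   0.83063004] far [-25.46643967  -1.25155157] plate corner [-31.20511704  -3.24274888] tab [-33.31709953   3.66544816]
rel O: downhill, up, lateral(y tool) -53.69512729888878 -53.92374652120213 2.4782703320904114
```

Run:
```python
from pl import *
S=snap("side");org=(204,107);sc=10
t=np.radians(32);X=np.array([np.cos(t),-np.sin(t)]);Z=np.array([np.sin(t),np.cos(t)])
for off in(.013,.015,.021): print("plate",off,plane(S,[(318,335)],org,sc,off)[0]-11*X-24*Z)
for off in(-.004,.004): print("tab",off,plane(S,[(243,172)],org,sc,off)[0]+13*X-48*Z)
for off in(.018,.021): print("feet",off,plane(S,[(185,430),(262,467)],org,sc,off)+[15*X+18*Z,-11*X+18*Z],plane(S,[(103,388)],org,sc,-off)[0]+15*X+18*Z)
st=bot.get_state();R=np.array(st["tcp_rot"]);p=np.array(st["ee_pos"])
# overlay model outline with bore guess
import sys
B=S["pixels"];A=cv2.resize(B[107:167,204:264],None,fx=10,fy=10,interpolation=cv2.INTER_CUBIC)
A=np.clip(255*(A/255.)**.5,0,255).astype(np.uint8)
for (h,v),col in(((-28,2),(0,0,255)),):
  b=p-R[:,0]*h/1e3+np.array([0,0,v/1e3]);Xw=-R[:,0]*X[0]+np.array([0,0,X[1]]);Zw=-R[:,0]*Z[0]+np.array([0,0,Z[1]]);Y=R[:,1]
  def q(x,y,z): 
    r=(proj(S,b+(Xw*x+Y*y+Zw*(z-18))/1e3)-[204,107]+.5)*10; return tuple(int(i) for i in r)
  for (x0,x1,y,z0,z1) in((-13,9,4,42,66),(-13,9,-4,42,66),(-15,11,15,0,42),(-15,11,-15,0,42)):
    pts=[q(x0,y,z0),q(x1,y,z0),q(x1,y,z1),q(x0,y,z1)]
    cv2.polylines(A,[np.array(pts)],True,col,1)
cv2.imwrite("pics/k2.png",A)
```

```text
plate 0.013 [-26.41059649  -7.27848452]
plate 0.015 [-27.61835166  -6.29510857]
plate 0.021 [-31.24161718  -3.34498072]
tab -0.004 [-2.86756672e+01 -1.33366919e-02]
tab 0.004 [-33.36201526   3.57082599]
feet 0.018 [[-24.49685051   0.97237068]
 [-24.89738176  -0.84196924]] [-27.15538908   0.11346434]
feet 0.021 [[-26.20042818   2.49147616]
 [-26.66037249   0.71992782]] [-25.51319005  -1.35948958]
```

View pics/k2.png

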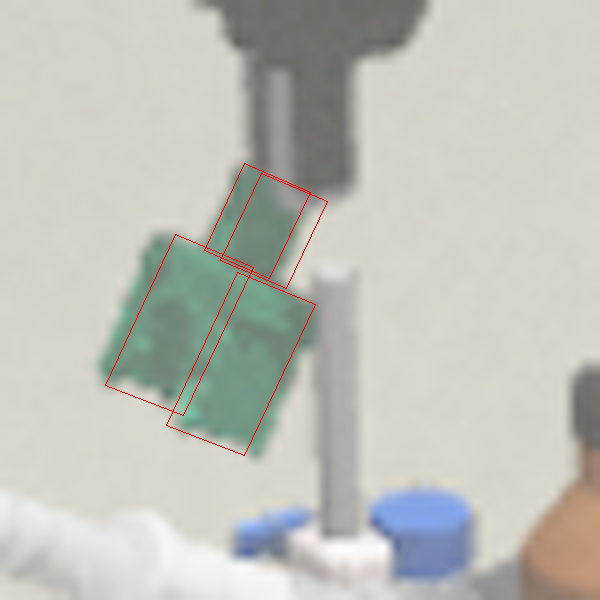

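```bash
python3 -m crank '[{"translation":[0,0.01,0.03],"twist":0,"grip":1},{"translation":[0.01,0.0125,0.06],"twist":0,"grip":1},{"translation":[0.02,0.0125,0.1],"twist":0,"grip":1},{"translation":[0.02,0.0125,0.1],"twist":0,"grip":1},{"translation":[0.02,0.0125,0.1],"twist":0,"grip":1}]' 70
cat > ov.py <<'E'
from pl import *
import sys
S=snap("side");st=bot.get_state();R=np.array(st["tcp_rot"]);p=np.array(st["ee_pos"])
m=(S["pixels"].astype(float)+snap("side")["pixels"]+snap("side")["pixels"])/3
h,v=float(sys.argv[2]),float(sys.argv[3])
w=30;O=np.array([.6563,.0855,.3])
c=(proj(S,O+[0,0,.03])).astype(int);ox,oy=c[0]-w,c[1]-w
A=cv2.resize(m[oy:oy+2*w,ox:ox+2*w],None,fx=10,fy=10,interpolation=cv2.INTER_CUBIC)
A=np.clip(255*(np.clip(A,0,255)/255.)**.7,0,255).astype(np.uint8);A0=A.copy()
t=np.radians(32);dh=-R[:,0]
Xw=dh*np.cos(t)-np.array([0,0,np.sin(t)]);Zw=dh*np.sin(t)+np.array([0,0,np.cos(t)]);Y=R[:,1]
def q(o,x,y,z):
    r=(proj(S,o+(Xw*x+Y*y+Zw*z)/1e3)-[ox,oy]+.5)*10;return tuple(int(i) for i in r)
b=p+dh*h/1e3+np.array([0,0,v/1e3])
for (x0,x1,y,z0,z1) in((-13,9,4,24,48),(-13,9,-4,24,48),(-15,11,20,-18,24),(-15,11,-20,-18,24)):
    cv2.polylines(A,[np.array([q(b,x0,y,z0),q(b,x1,y,z0),q(b,x1,y,z1),q(b,x0,y,z1)])],True,(0,0,255),1)
for x,r in((-4,17),(4,17)):
    cv2.polylines(A,[np.array([q(O,x,r*np.cos(a),r*np.sin(a)) for a in np.linspace(0,6.28,60)])],True,(255,0,0),1)
d=b-O;print("bore rel O in cond mm:",(d@Xw*1e3).round(1),(d@Y*1e3).round(1),(d@Zw*1e3).round(1),"F",np.round(st["force"],2),"Fz_cond",np.round(st["force"]@Zw,2),"gap",st["finger_gap"],"t",st["time_s"])
print("crop",ox,oy)
cv2.imwrite("pics/%s.png"%sys.argv[1],np.hstack([cv2.resize(A0,(400,400)),cv2.resize(A,(400,400))]))
cv2.imwrite("pics/%sb.png"%sys.argv[1],A)
E
python3 ov.py l1 -28.3 0.3
```

```text
time_s: 25.58
ee_pos: [0.6499, 0.0359, 0.3318]
tcp_rot: [[0.131, 0.991, -0.002], [0.991, -0.131, -0.0], [-0.001, -0.002, -1.0]]
force: [0.2, 0.1, 0.2]
finger_gap: 0.0034
bore rel O in cond mm: 1.0 0.5 39.3 F [-0.85 -0.11 -0.62] Fz_cond -0.41 gap 0.0032819384687164375 t 25.6333
crop 185 123
```

View pics/l1b.png

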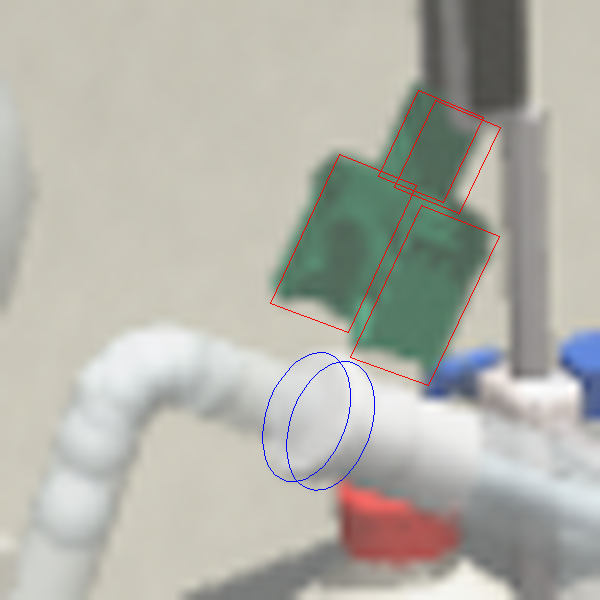

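View pics/l1.png

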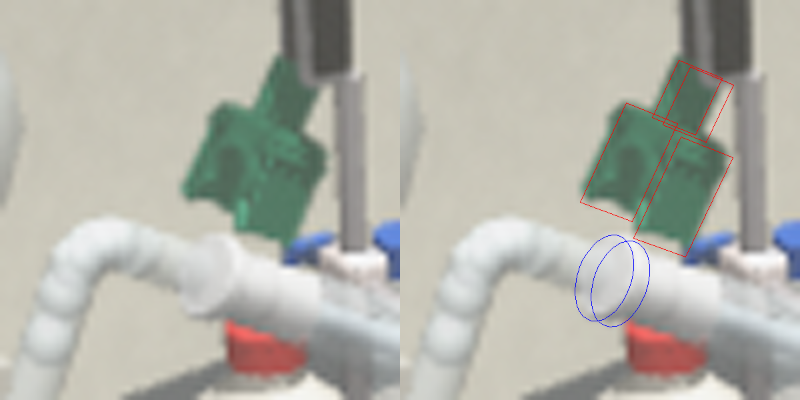

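```bash
cat > fit.py <<'E'
from pl import *
import sys
S=snap("side");st=bot.get_state();R=np.array(st["tcp_rot"]);p=np.array(st["ee_pos"])
m=sum(snap("side")["pixels"].astype(float) for _ in range(3))/3
O=np.array([.6563,.0855,.3]);t=np.radians(32);dh=-R[:,0]
Xw=dh*np.cos(t)-np.array([0,0,np.sin(t)]);Zw=dh*np.sin(t)+np.array([0,0,np.cos(t)]);Y=R[:,1]
ox,oy=(proj(S,O)-[30,40]).astype(int)
A=cv2.resize(m[oy:oy+60,ox:ox+60],None,fx=10,fy=10,interpolation=cv2.INTER_CUBIC)
g=((A[...,1]-A[...,2])>14).astype(np.uint8)
g[:, :]=cv2.morphologyEx(g,cv2.MORPH_OPEN,np.ones((9,9)))
c=max(cv2.findContours(g,0,cv2.CHAIN_APPROX_NONE)[0],key=cv2.contourArea)[:,0]
px=(c+.5)/10-.5+[ox,oy]
def J(d):return (proj(S,p+d*.01)-proj(S,p))/10 # px per mm
jx,jy,jz=J(Xw),J(Y),J(Zw)
def ext(d): # extreme contour point along image dir, averaging near-extreme
    s=px@d;return px[s>s.max()-.25].mean(0)
low=ext(np.array([.35,1.])/1.06); left=ext(np.array([-1.,.5])/1.12)
mid=(low+left)/2
# ray -> plane y = TCP lateral
o,d=ray(S,*mid);q=o+d*(Y@(p-o))/(Y@d)
b=q+(2*Xw+18*Zw)/1e3
e=b-O
print("low",low.round(1),"left",left.round(1),"Yhalf est: ",np.round(((low-left)-26*jx)@(-jy)/(jy@jy)/2,1))
r=b-p;print("bore rel TCP h,v",np.round([r@dh*1e3,r[2]*1e3],1)," bore rel O x,y,z mm",np.round([e@Xw*1e3,e@Y*1e3,e@Zw*1e3],1))
print("F",np.round(st["force"],1),"Fzc",np.round(st["force"]@Zw,1),"gap",round(st["finger_gap"],4),"t",st["time_s"])
cv2.drawContours(A,[c[:,None]],-1,(0,0,255),1)
for P in(low,left):cv2.circle(A,tuple(int(i) for i in (P-[ox,oy]+.5)*10),5,(255,0,0),-1)
cv2.imwrite("pics/%s.png"%sys.argv[1],np.clip(A,0,255).astype(np.uint8))
E
python3 fit.py m1
```

```text
low [228.2 161.9] left [211.6 151. ] Yhalf est:  24.7
bore rel TCP h,v [-26.7   0.3]  bore rel O x,y,z mm [ 1.9  1.  40.9]
F [-0.3 -0.3 -0.5] Fzc -0.2 gap 0.0028 t 25.7833
```

View pics/m1.png

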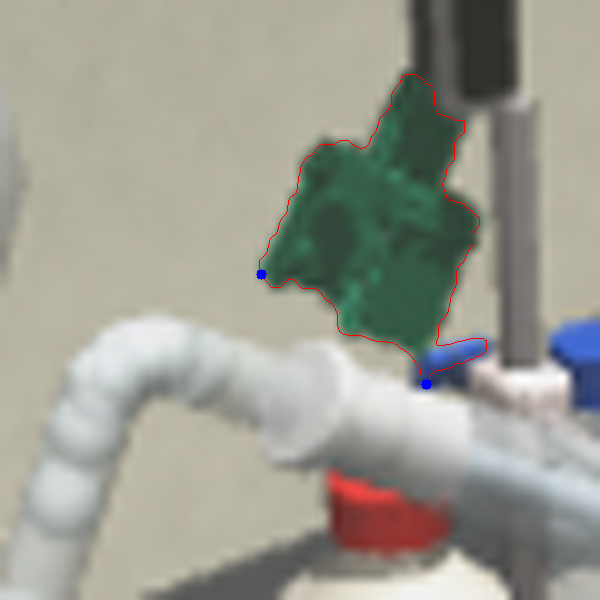

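```bash
sed -i 's/g=((A\[...,1\]-A\[...,2\])>14)/g=(((A[...,1]-A[...,2])>14)\&((A[...,1]-A[...,0])>4))/' fit.py
python3 fit.py m2
```

```text
low [227.5 158.9] left [211.5 150.8] Yhalf est:  20.5
bore rel TCP h,v [-27.6   5. ]  bore rel O x,y,z mm [-1.2  0.9 44.3]
F [ 0.2  0.4 -0.6] Fzc -0.7 gap 0.0027 t 25.9833
```

View pics/m2.png

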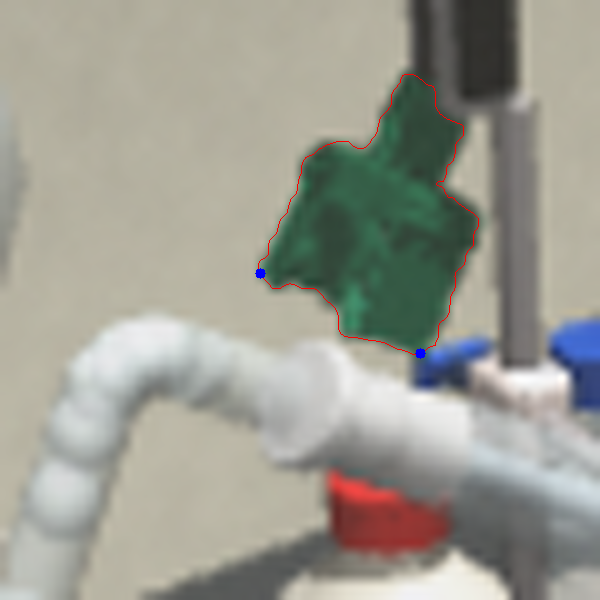

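Run:
```python
from pl import *
S=snap("side")
n=plane(S,[(342,335),(425,354),(479,220),(435,345),(470,240)],(186,124),10,.0205)
e=n[1]-n[0];print(n.round(1),np.hypot(*e),np.degrees(np.arctan2(-e[1],e[0])))
for a,b in((1,2),(3,4)):
  e=n[b]-n[a];print(np.hypot(*e),np.degrees(np.arctan2(e[0],e[1])))
f=plane(S,[(263,262),(303,160)],(186,124),10,-.0205);e=f[1]-f[0];print(np.hypot(*e),np.degrees(np.arctan2(e[0],e[1])))
f=plane(S,[(433,88),(463,125)],(186,124),10,.004);print(f)
f=plane(S,[(380,130),(402,78)],(186,124),10,-.004);e=f[1]-f[0];print(np.hypot(*e),np.degrees(np.arctan2(e[0],e[1])))
print(bot.get_state()["finger_gap"])
```

```text
[[-50.2  -4.2]
 [-26.6 -15.7]
 [ -9.3  16.8]
 [-23.6 -14. ]
 [-12.2  12.1]] 26.208580237951427 25.82985583355022
36.78905868301398 27.981571886185698
28.410391746626036 23.660733822804964
28.092796356272324 27.785942692019162
[[-11.45496459  47.3420828 ]
 [ -3.15359532  35.4375786 ]]
14.240502781626121 29.486519211745133
0.0033636881506743637
```

```bash
python3 -m crank '[{"translation":[-0.012,-0.004,0.008],"twist":0,"grip":1},{"translation":[0.015,-0.004,0.05],"twist":0,"grip":1},{"translation":[0.035,-0.004,0.085],"twist":0,"grip":1},{"translation":[0.055,-0.004,0.118],"twist":0,"grip":1},{"translation":[0.055,-0.004,0.118],"twist":0,"grip":1},{"translation":[0.055,-0.004,0.118],"twist":0,"grip":1}]' 40
python3 fit.py m3
```

```text
time_s: 26.68
ee_pos: [0.6509, 0.0472, 0.3086]
tcp_rot: [[0.13, 0.991, -0.001], [0.991, -0.13, -0.0], [-0.0, -0.001, -1.0]]
force: [1.4, 0.5, 0.3]
finger_gap: 0.0033
low [224.6 169.2] left [208.4 160.6] Yhalf est:  21.5
bore rel TCP h,v [-27.3   4.2]  bore rel O x,y,z mm [ 2.7 -0.2 17.4]
F [-0.2  0.5 -0.1] Fzc -0.3 gap 0.0031 t 26.7333
```

View pics/m3.png

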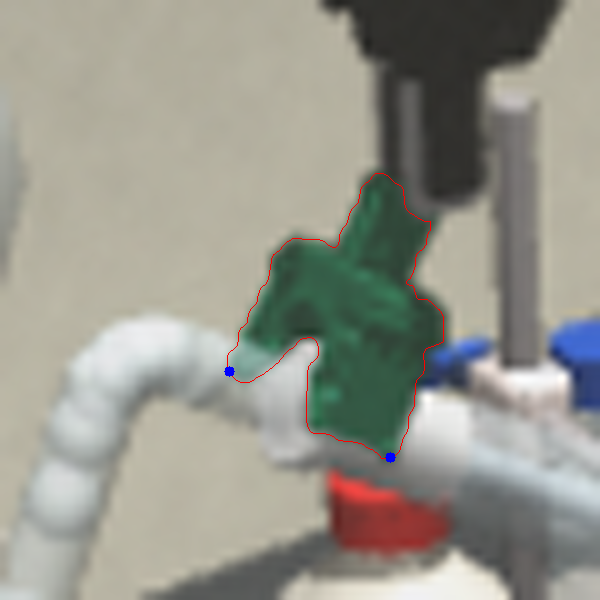

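```bash
python3 -m crank '[{"translation":[0.0135,0,0.021],"twist":0,"grip":1},{"translation":[0.0265,0,0.0425],"twist":0,"grip":1},{"translation":[0.0395,0,0.0635],"twist":0,"grip":1},{"translation":[0.053,0,0.085],"twist":0,"grip":1},{"translation":[0.053,0,0.085],"twist":0,"grip":1}]' 50
python3 fit.py m4
```

```text
time_s: 27.3
ee_pos: [0.6533, 0.0556, 0.2934]
tcp_rot: [[0.133, 0.991, 0.002], [0.991, -0.133, -0.003], [-0.003, 0.003, -1.0]]
force: [-0.5, -4.3, 7.8]
finger_gap: 0.0032
low [221.3 175.3] left [205.9 166.6] Yhalf est:  20.5
bore rel TCP h,v [-27.3   4.5]  bore rel O x,y,z mm [3.5 1.1 0.1]
F [-0.2 -4.9  8.4] Fzc 9.7 gap 0.0032 t 27.35
```

View pics/m4.png

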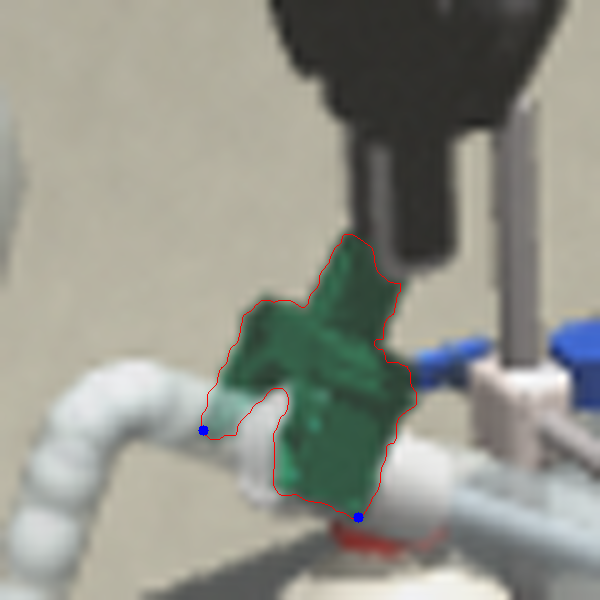

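```bash
python3 -m crank '[{"translation":[0.005,0,0.0085],"twist":0,"grip":1},{"translation":[0.0105,0,0.017],"twist":0,"grip":1},{"translation":[0.013,0,0.021],"twist":0,"grip":1},{"translation":[0.013,0,0.021],"twist":0,"grip":1}]' 50
python3 fit.py m5
```

```text
time_s: 27.83
ee_pos: [0.6536, 0.0582, 0.2889]
tcp_rot: [[0.133, 0.991, 0.002], [0.991, -0.133, -0.002], [-0.002, 0.002, -1.0]]
force: [0.8, -4.8, 4.2]
finger_gap: 0.0033
low [219.8 177.2] left [204.5 168.9] Yhalf est:  19.6
bore rel TCP h,v [-28.9   4.9]  bore rel O x,y,z mm [ 2.   0.9 -6.2]
F [ 1.9 -4.1  4.6] Fzc 5.9 gap 0.0032 t 27.8833
```

View pics/m5.png

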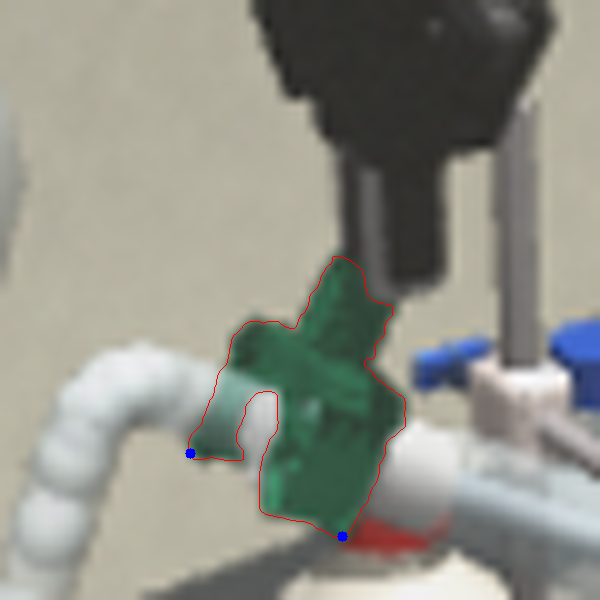

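```bash
python3 -m crank '[{"translation":[0.007,0,0.0115],"twist":0,"grip":1},{"translation":[0.014,0,0.0225],"twist":0,"grip":1},{"translation":[0.021,0,0.034],"twist":0,"grip":1},{"translation":[0.021,0,0.034],"twist":0,"grip":1}]' 50
python3 fit.py m6
```

```text
time_s: 28.37
ee_pos: [0.6539, 0.0622, 0.2822]
tcp_rot: [[0.133, 0.991, 0.001], [0.991, -0.133, -0.003], [-0.003, 0.002, -1.0]]
force: [0.1, -6.6, 9.3]
finger_gap: 0.0029
low [218.9 180. ] left [203.4 171.4] Yhalf est:  20.6
bore rel TCP h,v [-28.5   4.8]  bore rel O x,y,z mm [  2.6   0.7 -13.5]
F [-0.  -6.7  8.1] Fzc 10.4 gap 0.0031 t 28.4167
```

View pics/m6.png

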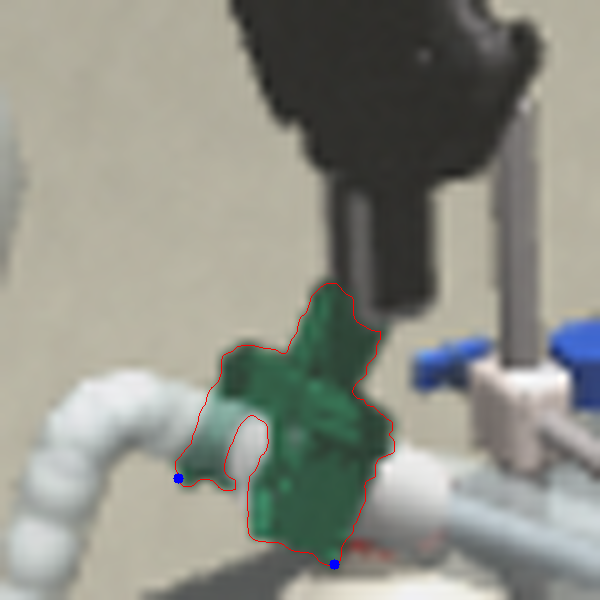

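```bash
python3 -m crank '[{"translation":[-0.01,0,-0.017],"twist":0,"grip":1},{"translation":[-0.02,0,-0.034],"twist":0,"grip":1},{"translation":[-0.03,0,-0.05],"twist":0,"grip":1},{"translation":[-0.038,0,-0.061],"twist":0,"grip":1},{"translation":[-0.038,0,-0.061],"twist":0,"grip":1}]' 20
python3 fit.py m7
```

```text
time_s: 28.98
ee_pos: [0.6525, 0.0565, 0.2934]
tcp_rot: [[0.131, 0.991, 0.0], [0.991, -0.131, 0.0], [0.0, 0.0, -1.0]]
force: [1.4, -2.3, 1.4]
finger_gap: 0.0032
low [220.7 175.5] left [205.4 167.1] Yhalf est:  19.9
bore rel TCP h,v [-28.2   5.1]  bore rel O x,y,z mm [ 1.6 -0.1 -1.1]
F [ 2.1 -2.9  1.5] Fzc 2.7 gap 0.0029 t 29.0333
```

View pics/m7.png

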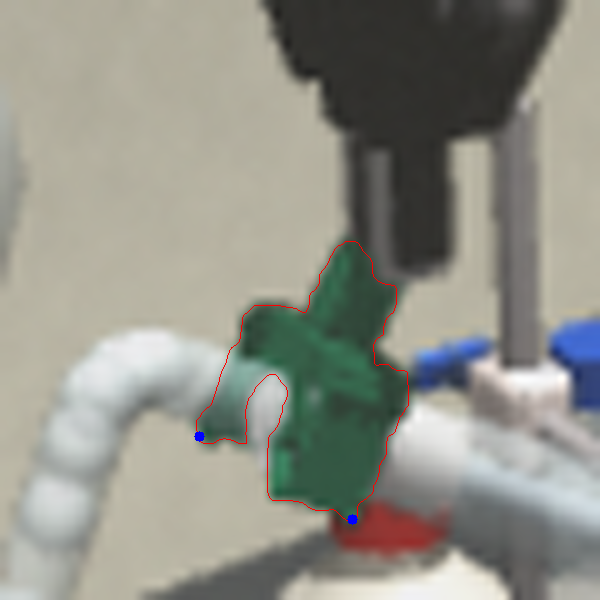

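```bash
python3 -m crank '[{"translation":[0,0,0],"twist":0,"grip":0.7},{"translation":[0,0,0],"twist":0,"grip":0.6},{"translation":[0,0,0],"twist":0,"grip":0.5},{"translation":[0,0,0],"twist":0,"grip":0.5},{"translation":[0,0,0],"twist":0,"grip":0.5}]' 20
python3 fit.py m8
```

```text
time_s: 29.6
ee_pos: [0.6519, 0.0576, 0.2933]
tcp_rot: [[0.13, 0.992, -0.001], [0.992, -0.13, 0.001], [0.001, -0.001, -1.0]]
force: [-0.3, -0.1, 0.6]
finger_gap: 0.0212
low [220.8 174.2] left [205.7 165.8] Yhalf est:  19.5
bore rel TCP h,v [-27.4   8.7]  bore rel O x,y,z mm [-0.1 -0.6  2.4]
F [-0.1 -0.5 -0.2] Fzc 0.1 gap 0.0212 t 29.65
```

View pics/m8.png

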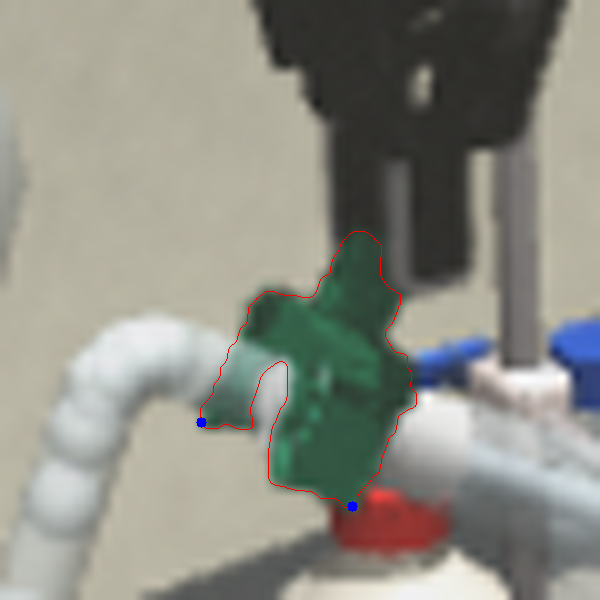

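```bash
python3 -m crank '[{"translation":[0,0,0],"twist":0,"grip":0.64},{"translation":[0,0,0.03],"twist":0,"grip":0.64},{"translation":[0,0,0.055],"twist":0,"grip":0.64},{"translation":[0.007,0,0.066],"twist":0,"grip":0.64},{"translation":[0.014,0,0.078],"twist":0,"grip":0.64},{"translation":[0.021,0,0.089],"twist":0,"grip":0.64},{"translation":[0.021,0,0.089],"twist":0,"grip":0.64}]' 20
python3 fit.py m9
```

```text
time_s: 30.38
ee_pos: [0.6532, 0.0598, 0.2756]
tcp_rot: [[0.132, 0.991, 0.0], [0.991, -0.132, -0.002], [-0.001, 0.001, -1.0]]
force: [1.2, -2.8, 2.0]
finger_gap: 0.0159
low [220.4 175. ] left [204.8 166.4] Yhalf est:  20.8
bore rel TCP h,v [-26.1  24.5]  bore rel O x,y,z mm [-0.4  0.3  0.1]
F [-0.5 -3.3  1. ] Fzc 2.6 gap 0.0154 t 30.4333
```

View pics/m9.png

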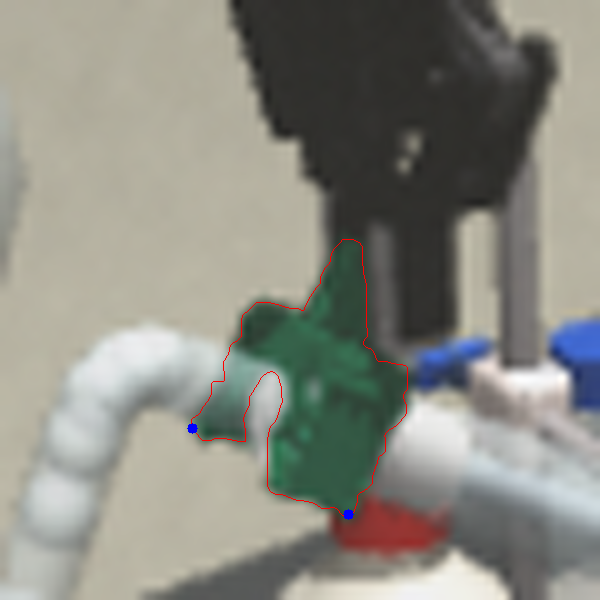

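```bash
python3 -m crank '[{"translation":[0.008,0,0.013],"twist":0,"grip":0.64},{"translation":[0.016,0,0.026],"twist":0,"grip":0.64},{"translation":[0.024,0,0.039],"twist":0,"grip":0.64},{"translation":[0.032,0,0.051],"twist":0,"grip":0.64},{"translation":[0.032,0,0.051],"twist":0,"grip":0.64}]' 20
python3 fit.py n1
```

```text
time_s: 31.0
ee_pos: [0.6543, 0.0657, 0.2666]
tcp_rot: [[0.132, 0.991, 0.002], [0.991, -0.132, -0.002], [-0.002, 0.002, -1.0]]
force: [-0.9, -5.8, 7.9]
finger_gap: 0.0156
low [218.5 179.1] left [203.3 170.6] Yhalf est:  20.0
bore rel TCP h,v [-25.5  23. ]  bore rel O x,y,z mm [  0.7   0.6 -11.6]
F [-0.7 -4.9  8.9] Fzc 10.2 gap 0.0151 t 31.05
```

View pics/n1.png

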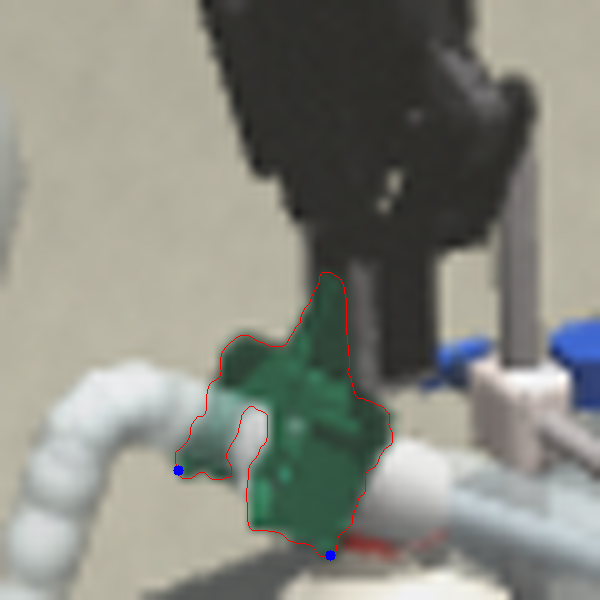

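```bash
python3 -m crank '[{"translation":[0.006,0,0.01],"twist":0,"grip":0.64},{"translation":[0.012,0,0.019],"twist":0,"grip":0.64},{"translation":[0.012,0,0.019],"twist":0,"grip":0.64}]' 20
python3 fit.py n2
python3 -m crank '[{"translation":[-0.02,0,-0.03],"twist":0,"grip":0.64},{"translation":[-0.05,0,-0.08],"twist":0,"grip":0.5},{"translation":[-0.06,0,-0.15],"twist":0,"grip":0.5},{"translation":[-0.06,0,-0.3],"twist":0,"grip":0.5},{"translation":[-0.06,0,-0.45],"twist":0,"grip":0.5},{"translation":[-0.06,0,-0.5],"twist":0,"grip":0.5},{"translation":[-0.06,0,-0.5],"twist":0,"grip":0.5}]' 20
python3 fit.py n3
```

```text
time_s: 31.45
ee_pos: [0.6546, 0.0675, 0.2636]
tcp_rot: [[0.133, 0.991, 0.002], [0.991, -0.133, -0.003], [-0.003, 0.002, -1.0]]
force: [-2.0, -6.5, 9.8]
finger_gap: 0.0154
low [218.  180.4] left [202.6 171.8] Yhalf est:  20.5
bore rel TCP h,v [-25.7  23. ]  bore rel O x,y,z mm [  0.5   0.6 -15.2]
F [-1.9 -6.6 10.6] Fzc 12.6 gap 0.0154 t 31.5
time_s: 32.23
ee_pos: [0.6536, 0.0599, 0.365]
tcp_rot: [[0.129, 0.992, 0.005], [0.992, -0.129, 0.003], [0.004, 0.005, -1.0]]
force: [-0.2, -0.1, 0.7]
finger_gap: 0.0215
low [220.7 173.8] left [205.4 166. ] Yhalf est:  18.4
bore rel TCP h,v [-25.3 -60.3]  bore rel O x,y,z mm [-0.3 -0.1  2.4]
F [ 0.2 -0.1 -0.2] Fzc -0.1 gap 0.0213 t 32.2833
```

View pics/n3.png

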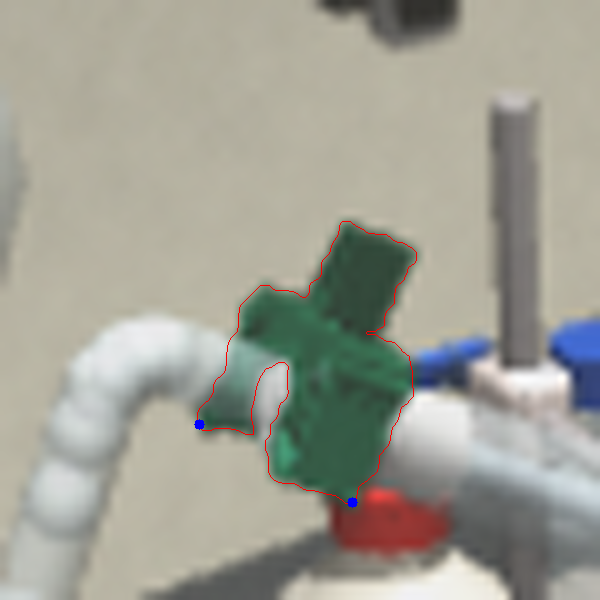

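Run:
```python
from h import *
S=snap("side");T=snap("top")
u=np.array([.133,.991,0]);u/=np.linalg.norm(u);t=np.radians(32);dh=-u
X=dh*np.cos(t)-np.array([0,0,np.sin(t)]);Z=dh*np.sin(t)+np.array([0,0,np.cos(t)]);Y=np.cross(Z,X)
O=np.array([.6563,.0855,.3])
A=cv2.resize(S["pixels"][124:184,186:246],None,fx=10,fy=10,interpolation=cv2.INTER_CUBIC)
q=lambda x,y,z:tuple(int(i) for i in (proj(S,O+(X*x+Y*y+Z*z)/1e3)-[186,124]+.5)*10)
for (x0,x1,y,z0,z1) in((-13,9,4,24,48),(-13,9,-4,24,48),(-15,11,20,-18,24),(-15,11,-20,-18,24)):
    cv2.polylines(A,[np.array([q(x0,y,z0),q(x1,y,z0),q(x1,y,z1),q(x0,y,z1)])],True,(0,0,255),1)
cv2.imwrite("pics/n4.png",A)
cv2.imwrite("pics/n4t.png",cv2.resize(T["pixels"][90:215,200:400],None,fx=4,fy=4,interpolation=cv2.INTER_CUBIC))
plan([.55,-.1,.36])
```

```text
t 32.53 pos [0.6517 0.0575 0.3597] yaw 82.49 tilt [-3.6e-03 -3.0e-04 -1.0e+00] F [-0.75 -0.34 -0.11] gap 0.0213 q [ 11.   21.7 -29.2  71.   10.3  90.1 -24. ]
   shift units [-8.471e-01 -4.013e-01  4.000e-04] twist None
```

View pics/n4.png

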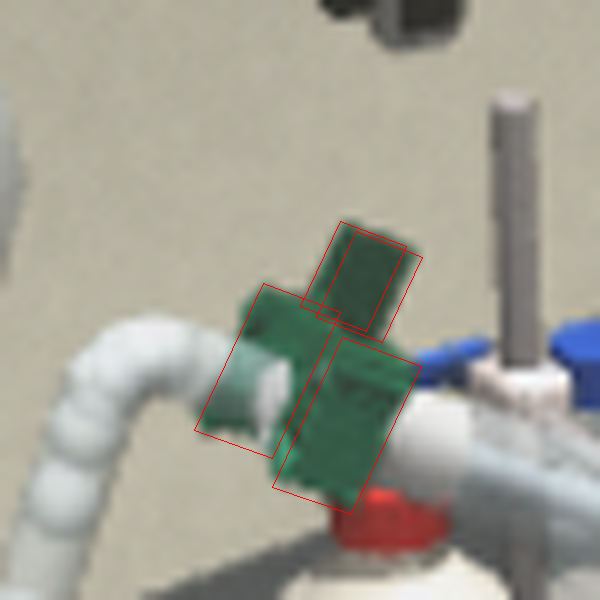

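View pics/n4t.png

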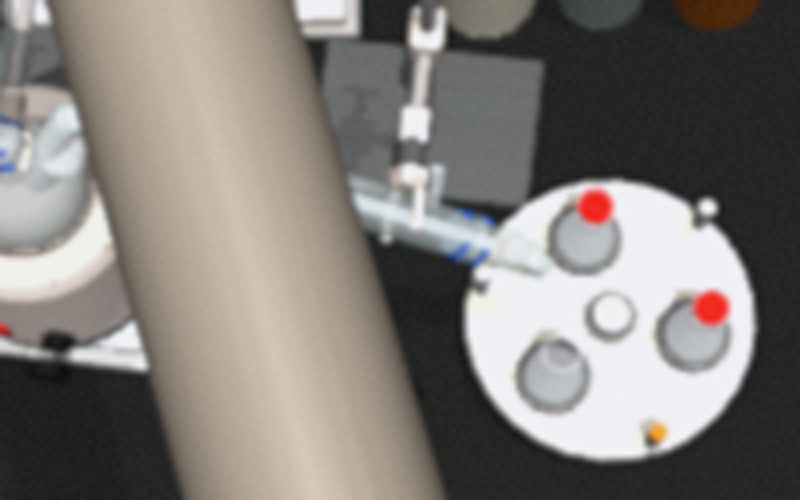

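```bash
python3 -m crank '[{"translation":[-0.2,-0.1,0],"twist":0,"grip":1},{"translation":[-0.4,-0.2,0],"twist":0,"grip":1},{"translation":[-0.6,-0.3,0],"twist":0,"grip":1},{"translation":[-0.8,-0.4,0],"twist":0,"grip":1},{"translation":[-1,-0.47,0],"twist":0,"grip":1},{"translation":[-1,-0.47,0],"twist":0,"grip":1},{"translation":[-1,-0.47,0],"twist":0,"grip":1}]' 20
python3 -c "
from h import *
plan([.517,-.2685,.16],82.5)"
```

```text
time_s: 33.12
ee_pos: [0.5305, -0.1341, 0.3611]
tcp_rot: [[0.141, 0.99, -0.002], [0.99, -0.141, -0.002], [-0.003, -0.002, -1.0]]
force: [0.3, -0.2, -0.1]
finger_gap: -0.0004
t 33.12 pos [ 0.5305 -0.1341  0.3611] yaw 81.92 tilt [-0.0022 -0.0024 -1.    ] F [ 0.31 -0.22 -0.14] gap -0.0004 q [ 30.2   8.7 -23.9  86.2   3.7  86.   -1.7]
   shift units [-0.6719  0.0296  1.0071] twist -0.019
```

```bash
python3 -m crank '[{"translation":[-0.2,0.03,0],"twist":0,"grip":1},{"translation":[-0.4,0.03,0],"twist":0,"grip":1},{"translation":[-0.6,0.03,0.1],"twist":0,"grip":1},{"translation":[-0.67,0.03,0.3],"twist":0,"grip":1},{"translation":[-0.67,0.03,0.5],"twist":0,"grip":1},{"translation":[-0.67,0.03,0.7],"twist":0,"grip":1},{"translation":[-0.67,0.03,0.9],"twist":0,"grip":1},{"translation":[-0.67,0.03,1],"twist":0,"grip":1},{"translation":[-0.67,0.03,1],"twist":0,"grip":1},{"translation":[-0.67,0.03,1],"twist":0,"grip":1}]' 20
python3 - <<'E'
from h import *
plan([.517,-.2685,.022],82.5)
S=snap("side");T=snap("top")
cv2.imwrite("pics/o1.png",cv2.resize(S["pixels"][140:260,240:390],None,fx=5,fy=5,interpolation=cv2.INTER_CUBIC))
cv2.imwrite("pics/o1t.png",cv2.resize(T["pixels"][90:240,220:400],None,fx=4,fy=4,interpolation=cv2.INTER_CUBIC))
E
```

```text
time_s: 33.95
ee_pos: [0.5215, -0.2604, 0.1606]
tcp_rot: [[0.129, 0.992, -0.002], [0.992, -0.129, 0.002], [0.002, -0.002, -1.0]]
force: [0.3, 0.0, 1.1]
finger_gap: -0.0001
t 33.95 pos [ 0.5215 -0.2604  0.1606] yaw 82.57 tilt [-0.0021  0.0022 -1.    ] F [0.29 0.01 1.11] gap -0.0001 q [ 37.7  18.4 -19.1  99.2   6.5  63.7   9.2]
   shift units [-0.0444 -0.0155  0.6932] twist 0.002
```

View pics/o1.png

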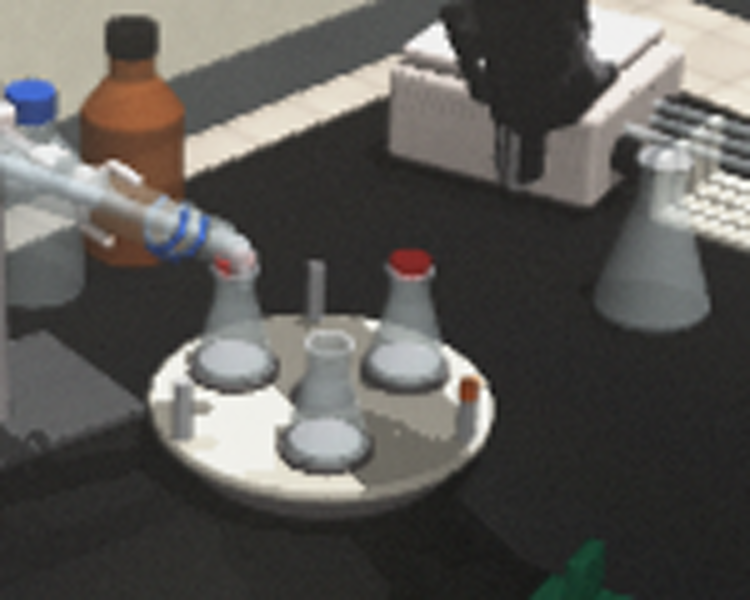

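View pics/o1t.png

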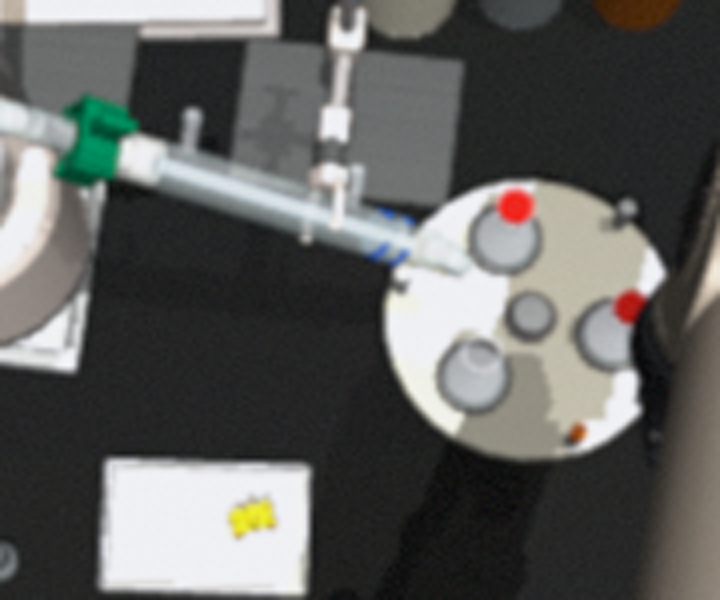

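Run:
```python
from h import *
S=snap("side");T=snap("top");p=bot.get_state()["ee_pos"]
for d in(0,.03,.04,.05):print(d,proj(S,p+[0,0,d]),proj(T,p+[0,0,d]))
print(two(S,(345,176),T,(382,200)))
A=T["pixels"][150:230,340:420];cv2.imwrite("pics/o2.png",np.clip(255*(cv2.resize(A,None,fx=7,fy=7)/255.)**.45,0,255).astype(np.uint8))
A=S["pixels"][130:200,310:380];cv2.imwrite("pics/o2s.png",np.clip(255*(cv2.resize(A,None,fx=7,fy=7)/255.)**.45,0,255).astype(np.uint8))
```

```text
0 [342.03141927 186.82553069] [380.255655   191.03621096]
0.03 [342.70372707 177.60712205] [382.42163307 188.57171463]
0.04 [342.9306503  174.49564381] [383.16971003 187.72053661]
0.05 [343.15900611 171.36452268] [383.93142348 186.8538427 ]
(array([ 0.49689083, -0.25195098,  0.21180139]), np.float64(0.016061349094869004))
```

View pics/o2.png

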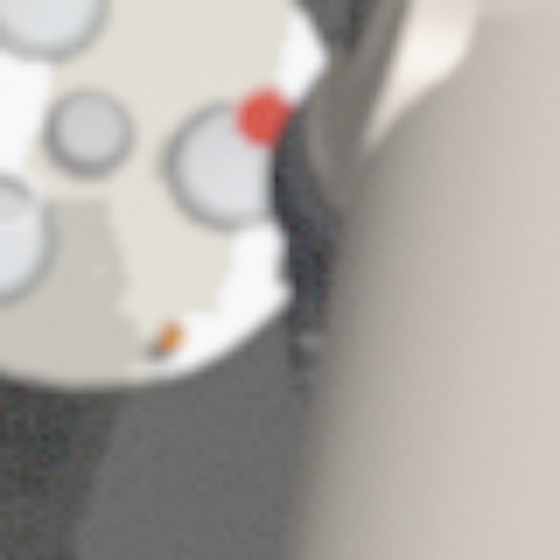

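View pics/o2s.png

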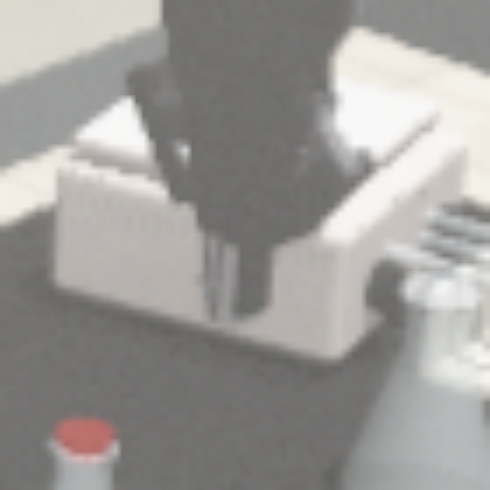

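```bash
python3 -m crank '[{"translation":[-0.05,-0.015,0.15],"twist":0,"grip":1},{"translation":[-0.05,-0.015,0.3],"twist":0,"grip":1},{"translation":[-0.05,-0.015,0.45],"twist":0,"grip":1},{"translation":[-0.05,-0.015,0.6],"twist":0,"grip":1},{"translation":[-0.05,-0.015,0.68],"twist":0,"grip":1},{"translation":[-0.05,-0.015,0.69],"twist":0,"grip":1},{"translation":[-0.05,-0.015,0.69],"twist":0,"grip":1}]' 20
python3 - <<'E'
from h import *
plan([.519,-.204,.022],82.5)
S=snap("side")
cv2.imwrite("pics/o3.png",np.clip(255*(cv2.resize(S["pixels"][140:260,240:390],None,fx=5,fy=5,interpolation=cv2.INTER_CUBIC)/255.)**.6,0,255).astype(np.uint8))
E
```

```text
time_s: 34.73
ee_pos: [0.5178, -0.2718, 0.0243]
tcp_rot: [[0.131, 0.991, 0.001], [0.991, -0.131, -0.0], [-0.0, 0.001, -1.0]]
force: [-0.3, -0.4, 1.0]
finger_gap: 0.0004
t 34.73 pos [ 0.5178 -0.2718  0.0243] yaw 82.47 tilt [ 5.e-04 -2.e-04 -1.e+00] F [-0.28 -0.36  0.97] gap 0.0004 q [ 37.   27.2 -17.3 105.9  10.5  48.3   7. ]
   shift units [ 0.3367 -0.0384  0.0115] twist -0.001
```

View pics/o3.png

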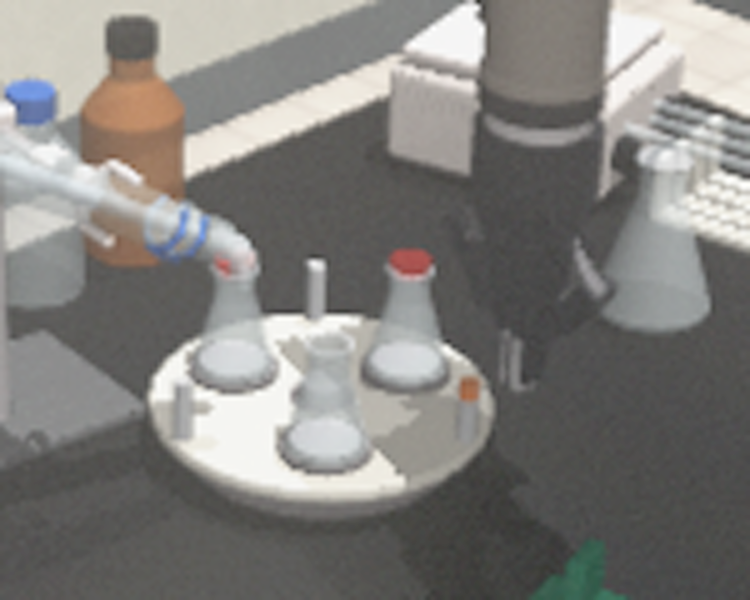

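```bash
python3 -m crank '[{"translation":[0.03,0,0.02],"twist":0,"grip":1},{"translation":[0.06,-0.01,0.02],"twist":0,"grip":1},{"translation":[0.085,-0.015,0.02],"twist":0,"grip":1},{"translation":[0.11,-0.02,0.02],"twist":0,"grip":1},{"translation":[0.135,-0.02,0.02],"twist":0,"grip":1},{"translation":[0.16,-0.025,0.02],"twist":0,"grip":1},{"translation":[0.185,-0.03,0.02],"twist":0,"grip":1},{"translation":[0.21,-0.03,0.02],"twist":0,"grip":1},{"translation":[0.235,-0.035,0.02],"twist":0,"grip":1},{"translation":[0.26,-0.035,0.02],"twist":0,"grip":1},{"translation":[0.285,-0.035,0.02],"twist":0,"grip":1},{"translation":[0.31,-0.035,0.02],"twist":0,"grip":1},{"translation":[0.335,-0.035,0.02],"twist":0,"grip":1},{"translation":[0.335,-0.035,0.02],"twist":0,"grip":1}]' 20
python3 - <<'E'
from h import *
plan([.5374,-.1628,.02],82.5)
S=snap("side");T=snap("top")
cv2.imwrite("pics/o4.png",np.clip(255*(cv2.resize(S["pixels"][140:260,240:390],None,fx=5,fy=5,interpolation=cv2.INTER_CUBIC)/255.)**.6,0,255).astype(np.uint8))
cv2.imwrite("pics/o4t.png",cv2.resize(T["pixels"][90:240,220:400],None,fx=4,fy=4,interpolation=cv2.INTER_CUBIC))
E
```

```text
time_s: 35.95
ee_pos: [0.5196, -0.2025, 0.0199]
tcp_rot: [[0.129, 0.992, 0.0], [0.992, -0.129, 0.001], [0.001, 0.0, -1.0]]
force: [-0.0, 0.7, -0.2]
finger_gap: -0.0
t 35.95 pos [ 0.5196 -0.2025  0.0199] yaw 82.57 tilt [ 5.e-04  8.e-04 -1.e+00] F [-0.05  0.73 -0.15] gap -0.0 q [ 31.7  25.4 -18.3 109.8  10.7  46.4   0.2]
   shift units [ 0.2084  0.0626 -0.0005] twist 0.002
```

View pics/o4.png

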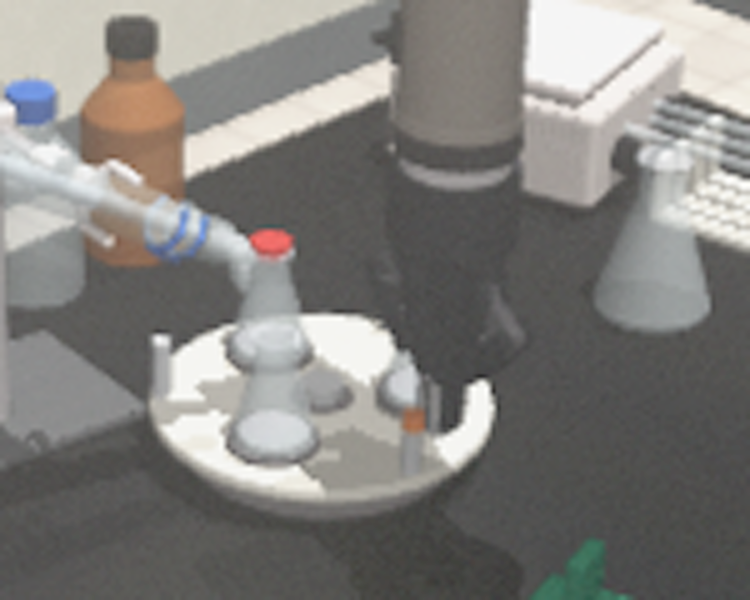

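View pics/o4t.png

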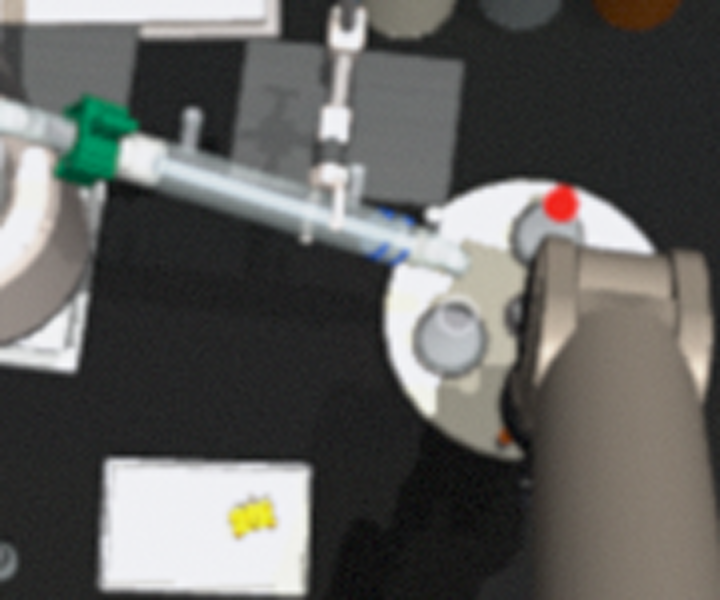

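```bash
cat > car.py <<'E'
from h import *
S=snap("side");T=snap("top");ax=np.array([.6172,-.2059])
h=cv2.cvtColor(S["pixels"],cv2.COLOR_BGR2HSV)
m=((abs(h[...,0].astype(int)-11)<9)&(h[...,1]>140)&(h[...,2]>60)).astype(np.uint8);m[:195]=0;m[245:]=0;m[:,:285]=0;m[:,:]=m
m[:,350:]=0
n,l,st,ce=cv2.connectedComponentsWithStats(m)
for i in range(1,n):
    if st[i,4]>4:
        q=onz(S,*ce[i],.0715)[:2];d=q-ax;print("orange",ce[i].round(1),st[i,4],q.round(4),"r",np.hypot(*d).round(4),"ang",np.degrees(np.arctan2(d[1],d[0])).round(1),"target 142.35")
s=bot.get_state();print(s["ee_pos"].round(4),s["force"].round(2),s["time_s"])
cv2.imwrite("pics/p.png",np.vstack([cv2.resize(S["pixels"][160:250,250:370],None,fx=5,fy=5,interpolation=cv2.INTER_CUBIC)]))
cv2.imwrite("pics/pt.png",cv2.resize(T["pixels"][120:220,290:400],None,fx=5.5,fy=5.5,interpolation=cv2.INTER_CUBIC))
E
python3 -m crank '[{"translation":[0.02,0.005,0],"twist":0,"grip":1},{"translation":[0.04,0.01,0],"twist":0,"grip":1},{"translation":[0.06,0.015,0],"twist":0,"grip":1},{"translation":[0.08,0.02,0],"twist":0,"grip":1},{"translation":[0.1,0.025,0],"twist":0,"grip":1},{"translation":[0.12,0.03,0],"twist":0,"grip":1},{"translation":[0.14,0.04,0],"twist":0,"grip":1},{"translation":[0.155,0.045,0],"twist":0,"grip":1},{"translation":[0.17,0.05,0],"twist":0,"grip":1},{"translation":[0.18,0.055,0],"twist":0,"grip":1},{"translation":[0.18,0.055,0],"twist":0,"grip":1}]' 20
python3 car.py
```

```text
time_s: 36.97
ee_pos: [0.5352, -0.1693, 0.0199]
tcp_rot: [[0.13, 0.991, 0.0], [0.991, -0.13, 0.0], [0.0, 0.0, -1.0]]
force: [0.1, -0.3, -0.3]
finger_gap: -0.0001
orange [311.  226.2] 12 [ 0.5358 -0.1496] r 0.099 ang 145.3 target 142.35
[ 0.5348 -0.17    0.0198] [-0.77  0.25 -0.05] 37.0667
```

View pics/p.png

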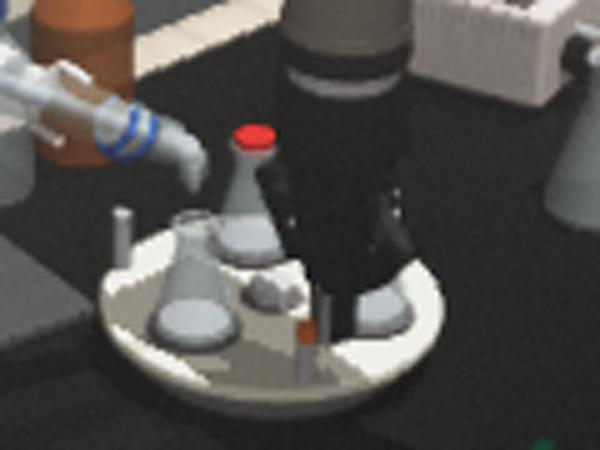

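View pics/pt.png

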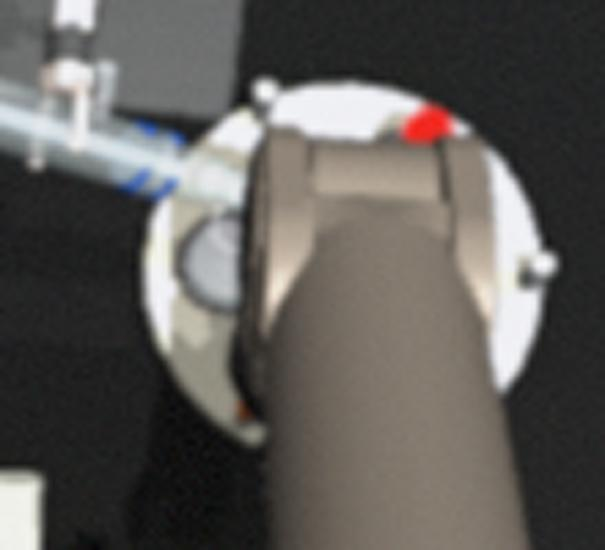

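Run:
```python
from h import *
S=snap("side")
A=S["pixels"][185:225,270:310];A=cv2.resize(A,None,fx=15,fy=15,interpolation=cv2.INTER_CUBIC)
o=np.array([.6172,-.2059,0]);u=np.array([.133,.991,0])
O=o+.062*u
def pt(p,c):
    q=(proj(S,p)-[270,185]+.5)*15;cv2.circle(A,tuple(int(i) for i in q),4,c,-1)
pt(O+[0,0,.128],(0,0,255))
for a in range(0,360,15):
    r=np.radians(a);pt(O+[.011*np.cos(r),.011*np.sin(r),.109],(0,255,0))
cv2.imwrite("pics/q.png",A)
```

```text
(no output)
```

View pics/q.png

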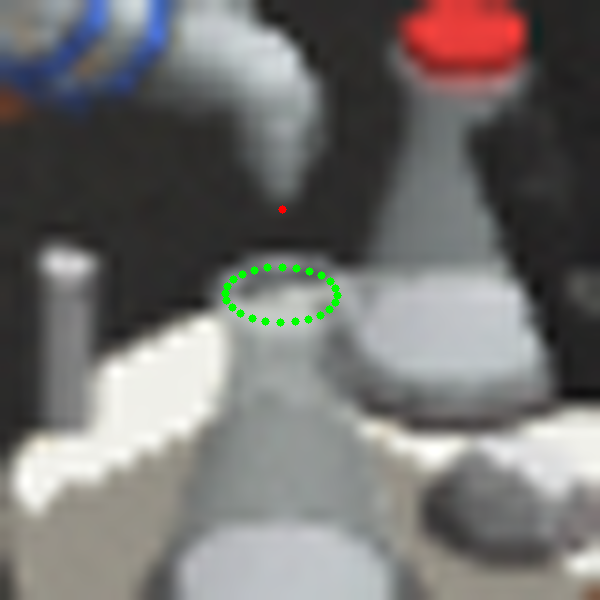

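```bash
python3 -m crank '[{"translation":[-0.08,0,0],"twist":0,"grip":1},{"translation":[-0.16,0,0],"twist":0,"grip":1},{"translation":[-0.25,0,-0.1],"twist":0,"grip":1},{"translation":[-0.4,-0.1,-0.25],"twist":0,"grip":1},{"translation":[-0.55,-0.2,-0.4],"twist":0,"grip":1},{"translation":[-0.7,-0.3,-0.5],"twist":0,"grip":1},{"translation":[-0.85,-0.35,-0.5],"twist":0,"grip":1},{"translation":[-0.9,-0.35,-0.5],"twist":0,"grip":1}]' 20
python3 - <<'E'
from h import *
import pickle
S=snap("side");T=snap("top")
pickle.dump((S,T),open("c2.pkl","wb"))
for i,(s,x,y,n) in enumerate(((S,270,185,"r1"),(T,300,120,"r2"))):
    A=s["pixels"][y:y+80 if n=="r2" else y+50, x:x+100 if n=="r2" else x+60];k=8 if n=="r2" else 12
    cv2.imwrite(f"pics/{n}.png",cv2.resize(A,None,fx=k,fy=k if n!="r2" else 7,interpolation=cv2.INTER_CUBIC))
E
```

```text
time_s: 37.78
ee_pos: [0.4372, -0.3475, 0.1223]
tcp_rot: [[0.141, 0.99, 0.0], [0.99, -0.141, -0.007], [-0.007, 0.001, -1.0]]
force: [-0.2, -1.0, -0.4]
finger_gap: -0.0001
```

View pics/r1.png

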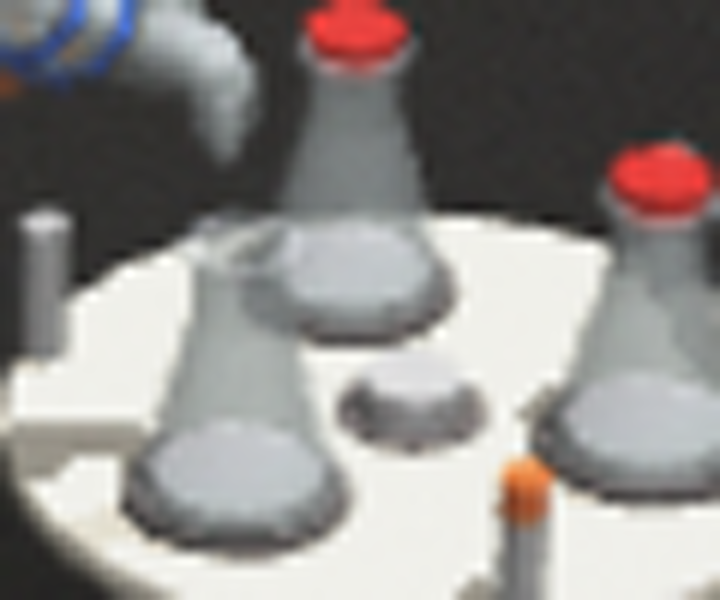

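View pics/r2.png

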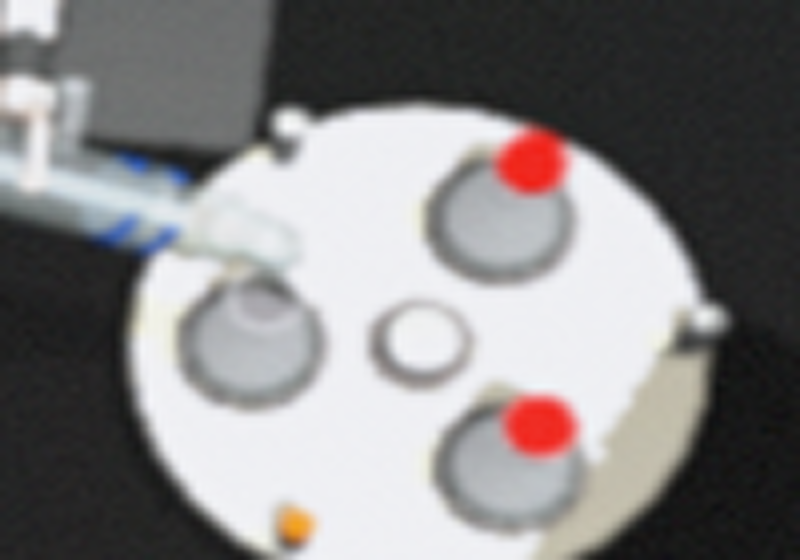

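```bash
cat > ang.py <<'E'
from h import *
def red(s,box):
    h=cv2.cvtColor(s["pixels"],cv2.COLOR_BGR2HSV);H=h[...,0].astype(int)
    m=(((H<6)|(H>174))&(h[...,1]>150)&(h[...,2]>110)).astype(np.uint8)
    x0,x1,y0,y1=box;k=np.zeros_like(m);k[y0:y1,x0:x1]=m[y0:y1,x0:x1]
    n,l,st,ce=cv2.connectedComponentsWithStats(k);i=sorted(range(1,n),key=lambda i:-st[i,4])[:2]
    return [ce[j] for j in i],[st[j,4] for j in i]
for n,box in(("top",(320,400,125,215)),("side",(270,350,170,230))):
    s=snap(n);c,a=red(s,box)
    P=[onz(s,*k,.113 if n=="side" else .115)[:2] for k in c]
    d=P[1]-P[0];L=np.hypot(*d);per=np.array([-d[1],d[0]])/L
    mid=(P[0]+P[1])/2
    if per@np.array([0,1.])<0: per=-per
    ax=mid+per*.031
    print(n,a,"sep",round(L,4),"(107.4) flask ang",np.degrees(np.arctan2(per[1],per[0])).round(2),"axis",ax.round(4),"target 82.35")
s=bot.get_state();print(s["ee_pos"].round(4),s["time_s"])
E
python3 ang.py
python3 - <<'E'
from h import *
import pickle
S=pickle.load(open("side0.pkl","rb"));T=pickle.load(open("top0.pkl","rb"))
E
```

```text
top [np.int32(52), np.int32(48)] sep 0.1084 (107.4) flask ang 89.41 axis [ 0.6184 -0.2058] target 82.35
side [np.int32(41), np.int32(33)] sep 0.1068 (107.4) flask ang 89.97 axis [ 0.621  -0.2084] target 82.35
[ 0.4418 -0.3384  0.1194] 37.9833
```

```bash
python3 -c "
from h import *
plan([.529,-.205,.12],82.5)"
python3 -m crank '[{"translation":[0.2,0.1,0],"twist":0,"grip":1},{"translation":[0.4,0.2,0],"twist":0,"grip":1},{"translation":[0.6,0.35,0],"twist":0,"grip":1},{"translation":[0.72,0.345,0],"twist":0,"grip":1},{"translation":[0.72,0.345,0],"twist":0,"grip":1}]' 20
python3 -c "
from h import *
plan([.531,-.195,.02],82.5)"
```

```text
t 37.98 pos [ 0.4418 -0.3384  0.1194] yaw 82.47 tilt [-1.0e-04  1.2e-03 -1.0e+00] F [-0.56 -0.09  0.02] gap 0.0001 q [ 46.7  17.9 -16.5 105.4   5.9  57.6  20.3]
   shift units [ 0.7183  0.3447 -0.0022] twist -0.001
time_s: 38.4
ee_pos: [0.5337, -0.1921, 0.1197]
tcp_rot: [[0.114, 0.993, 0.002], [0.993, -0.114, 0.007], [0.008, 0.002, -1.0]]
force: [-0.1, 1.7, 0.7]
finger_gap: 0.0001
t 38.4 pos [ 0.5337 -0.1921  0.1197] yaw 83.44 tilt [ 0.0024  0.0074 -1.    ] F [-0.12  1.72  0.65] gap 0.0001 q [ 32.9  19.3 -21.1 103.9   7.5  58.2   2.4]
   shift units [-0.0197 -0.0123  0.4982] twist 0.031
```

```bash
python3 -m crank '[{"translation":[0,0,0],"twist":0,"grip":1},{"translation":[0,0,0.15],"twist":0,"grip":1},{"translation":[0,0,0.3],"twist":0,"grip":1},{"translation":[0,0,0.45],"twist":0,"grip":1},{"translation":[0,0,0.5],"twist":0,"grip":1},{"translation":[0,0,0.5],"twist":0,"grip":1},{"translation":[0,0,0.5],"twist":0,"grip":1}]' 20
python3 -c "
from h import *
plan([.5385,-.1592,.02],82.5)"
```

```text
time_s: 38.98
ee_pos: [0.529, -0.2057, 0.02]
tcp_rot: [[0.131, 0.991, -0.0], [0.991, -0.131, 0.0], [0.0, -0.0, -1.0]]
force: [1.2, 0.3, 0.5]
finger_gap: 0.0004
t 38.98 pos [ 0.529  -0.2057  0.02  ] yaw 82.46 tilt [-4.e-04  1.e-04 -1.e+00] F [1.2  0.27 0.55] gap 0.0004 q [ 32.   26.3 -18.9 108.4  11.3  47.1  -0.4]
   shift units [ 2.368e-01  1.680e-02 -1.000e-04] twist -0.001
```

```bash
python3 -m crank '[{"translation":[0.04,0,0],"twist":0,"grip":1},{"translation":[0.08,0.005,0],"twist":0,"grip":1},{"translation":[0.12,0.01,0],"twist":0,"grip":1},{"translation":[0.15,0.01,0],"twist":0,"grip":1},{"translation":[0.165,0.015,0],"twist":0,"grip":1},{"translation":[0.18,0.015,0],"twist":0,"grip":1},{"translation":[0.195,0.015,0],"twist":0,"grip":1},{"translation":[0.21,0.017,0],"twist":0,"grip":1},{"translation":[0.22,0.017,0],"twist":0,"grip":1},{"translation":[0.228,0.017,0],"twist":0,"grip":1},{"translation":[0.235,0.017,0],"twist":0,"grip":1},{"translation":[0.235,0.017,0],"twist":0,"grip":1},{"translation":[0.235,0.017,0],"twist":0,"grip":1}]' 20
python3 car.py
python3 -m crank '[{"translation":[-0.08,0,0],"twist":0,"grip":1},{"translation":[-0.16,0,0],"twist":0,"grip":1},{"translation":[-0.25,0,-0.1],"twist":0,"grip":1},{"translation":[-0.4,-0.1,-0.25],"twist":0,"grip":1},{"translation":[-0.55,-0.2,-0.4],"twist":0,"grip":1},{"translation":[-0.7,-0.3,-0.5],"twist":0,"grip":1},{"translation":[-0.85,-0.35,-0.5],"twist":0,"grip":1},{"translation":[-0.95,-0.35,-0.5],"twist":0,"grip":1},{"translation":[-0.95,-0.35,-0.5],"twist":0,"grip":1},{"translation":[-0.95,-0.35,-0.5],"twist":0,"grip":1}]' 20
python3 ang.py
python3 - <<'E'
from h import *
S=snap("side");T=snap("top")
cv2.imwrite("pics/s1.png",cv2.resize(S["pixels"][140:240,190:350],None,fx=5,fy=5,interpolation=cv2.INTER_CUBIC))
cv2.imwrite("pics/s2.png",cv2.resize(T["pixels"][100:210,220:400],None,fx=4.4,fy=4.4,interpolation=cv2.INTER_CUBIC))
E
```

```text
time_s: 40.07
ee_pos: [0.5382, -0.1592, 0.0197]
tcp_rot: [[0.131, 0.991, -0.001], [0.991, -0.131, 0.0], [0.0, -0.001, -1.0]]
force: [-0.3, 0.4, -1.0]
finger_gap: 0.0002
orange [307.  226.5] 12 [ 0.5424 -0.1398] r 0.0999 ang 138.5 target 142.35
[ 0.5382 -0.1593  0.0197] [-0.39  0.64  0.57] 40.1667
time_s: 41.0
ee_pos: [0.4433, -0.3398, 0.1198]
tcp_rot: [[0.135, 0.991, -0.0], [0.991, -0.135, 0.0], [0.0, -0.0, -1.0]]
force: [0.2, -0.3, -0.4]
finger_gap: -0.0001
top [np.int32(54), np.int32(52)] sep 0.1085 (107.4) flask ang 82.52 axis [ 0.6183 -0.2061] target 82.35
side [np.int32(40), np.int32(35)] sep 0.1068 (107.4) flask ang 83.25 axis [ 0.6207 -0.2083] target 82.35
[ 0.4446 -0.3371  0.1194] 41.1
```

View pics/s1.png

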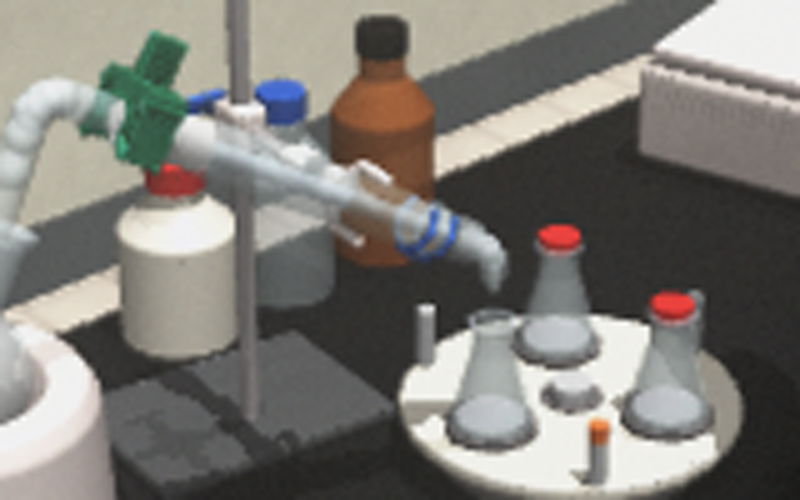

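View pics/s2.png

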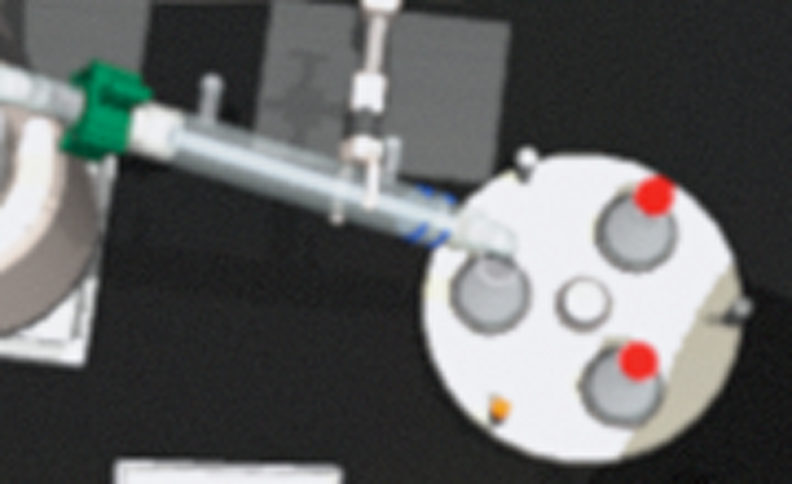

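Run:
```python
from h import *
S=snap("side");T=snap("top")
O=np.array([.6183,-.2061,0])+.062*np.array([np.cos(np.radians(82.5)),np.sin(np.radians(82.5)),0])
out=[]
for s,x0,y0 in((S,268,185),(T,312,135)):
    A=cv2.resize(s["pixels"][y0:y0+40,x0:x0+40],None,fx=10,fy=10,interpolation=cv2.INTER_CUBIC);B=A.copy()
    f=lambda p:tuple(int(i) for i in (proj(s,p)-[x0,y0]+.5)*10)
    cv2.circle(B,f(O+[0,0,.128]),3,(0,0,255),-1)
    for a in range(0,360,20):
        r=np.radians(a);cv2.circle(B,f(O+[.011*np.cos(r),.011*np.sin(r),.109]),2,(0,255,0),-1)
    out.append(np.hstack([A,B]));print(f(O+[0,0,.128]),f(O+[0,0,.109]),f(O+[.01,0,.109]))
cv2.imwrite("pics/u1.png",out[0]);cv2.imwrite("pics/u2.png",out[1])
```

```text
(206, 138) (205, 195) (182, 182)
(218, 227) (213, 247) (213, 212)
```

View pics/u1.png

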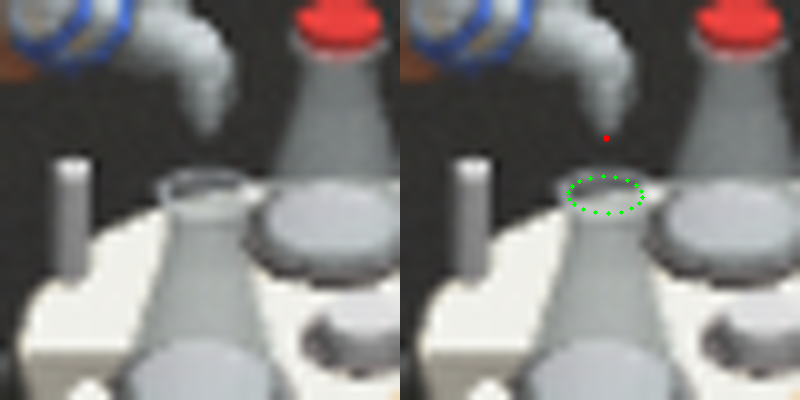

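View pics/u2.png

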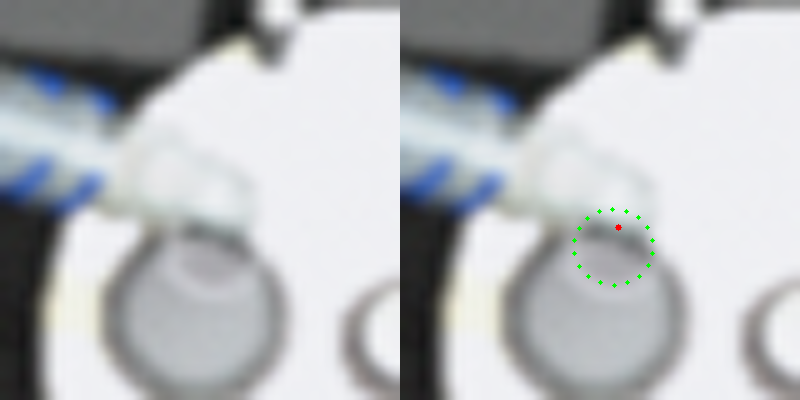

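Run:
```python
from h import *
for n in("side","top"):
    cv2.imwrite(f"pics/z_{n}.png",snap(n)["pixels"])
```

```text
(no output)
```

View pics/z_side.png

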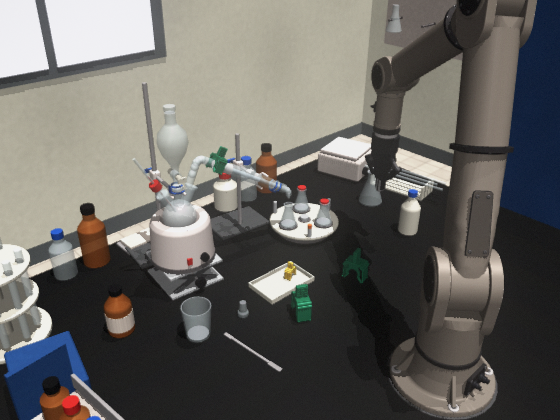

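```bash
python3 -c "
from h import *
print(bot.close_job()); print(bot.get_state()['time_s'])"
```

```text
the job is handed in; nothing more can be done
None
the job is handed in; nothing more can be done
```

The green clip is snapped onto the bare joint and holds by itself, and the open flask stands under the outlet. I handed the job in at about 41.5 s of the 66 s allowed.

**Clip**
- The tool could only point straight down, so I tilted the clip in the grip by pushing its feet against the tray rim. I did this in four pushes, one of which slid over the rim. The clip was then about 27° tilted, against the 32° wanted.
- I pushed it on along the line square to the glass. The force reached about 10 N, then dropped to 6 N as it snapped.
- I pressed the back plate again up to 12.6 N. The glass sank about 18 mm and the force rose steadily, with no second snap.
- After release, the clip's outline matched the drawn home position in the side view. The measured bore was within 0.5 mm along x and y. It read 2.4 mm high along z, of which I put about 1.4 mm down to camera bias.

**Carousel**
- I turned it clockwise with the orange post in two pushes.
- The stopper positions gave the flask at 82.5° (top view) and 83.3° (side view), against about 82.4° wanted. That is within about 1 mm at the mouth.
- The mouth-to-outlet offset in the pictures disagreed slightly: about 1.3 mm too far in the side view, and up to 2 mm short in the top view. I took it as central.
- The orange post itself read 138.5° against 142.4°. I discounted that because the camera sees only the near face of the post.

**Other checks**
- The fingertips sat about 38 mm higher than the reported tool position, so I worked from the pictures and contact instead.
- The last side picture shows the small clip, the loose glassware, the bottles and the spatula in place. The arm was clear of everything.

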